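# Snap the pivot clip onto the tilt-out bin's hinge pin

## Robot

A 6-joint arm with a two-finger parallel gripper is mounted at the origin on the work surface. World frame = base frame: x ahead of the robot, y to its left, z up, the work surface at z = 0. Lengths are in mm, angles in rad, forces in N, time in s.
With the tool pointing down it reaches from about 225 to 725 mm from the base axis. Payload 3.1 kg.
Tool frame: the origin (TCP) lies between the finger pads; the fingertips stand 14 mm ahead of it and the grasp point (between the pads) lies 5 mm behind it; z points along the fingers, x is the direction in which the jaws open and shut, and the axes are right-handed (so a half turn about z gives the same grasp; the last joint's range is limited). The gripper opens to 85 mm and grips with 20 to 120 N. Pads are 22 mm wide; open, the fingers measure 114 mm over their backs; the gripper's body (76 mm by 85 mm) begins 54 mm behind the grasp point. The pads swing forward as they close: fully open they stand 13 mm farther back than shut.
Start: joints at [-1.451, 0.048, 0.099, 1.622, 0, 1.443], TCP at [128.753, -508.96, 225.112] pointing down, gripper open.
Joint ranges: [-2.91, 2.91], [-0.99, 1.94], [-1.21, 1.42], [-2.12, 2.29], [-1.49, 1.47], [-3.14, 3.14]. Speed limits (rad/s): [2.79, 2.79, 3.14, 3.14, 3.14, 3.14].

## Interface

Orientations are given as a unit quaternion [w, x, y, z].
In Python, from station import sensors, imaging, ticket gives the robot as it stands. The module is installed in compiled form; this text tells all that it offers.
- The arm moves only by the tool step_arm, never from a script. Its arguments are lists of equal length, an entry for each row: "grip": the opening, from -1 (shut) to 1 (fully open); "offset": the shift along the tool's x, y, z in cm, a list of three; "delta_rot": the turn, a rotation vector about the tool's x, y, z in rad, a list of three. In form: {"grip": [grip, ...], "offset": [[tx, ty, tz], ...], "delta_rot": [[rx, ry, rz], ...]}. A call has 1 to 5 rows; each row shifts and turns the commanded pose from where the row before left it, along the tool's axes as they then stand; what a row does not reach is not made up. A row lasts 1/12 s, in which the tool goes at most 41.7 mm and 7.16 degrees, less where a joint would pass 70% of its speed; a pose out of reach is approached as far as the arm can. A call with a gripper value outside its range is refused whole. The fingers move at their own pace and stop on an object; the grip force is fixed at half the most. Time passes only in rows, so rows that do not move let the fingers close. It gives the time, the measured TCP pose, the force and the opening at its end, in the units of the state.
- sensors.sense(): the state, without advancing time (a new reading comes with each control period).
- imaging.grab_frame(name): name is "side" or "top"; returns the picture (400x640x3 uint8, blue, green, red); there is no depth.
- imaging.camera_info(name): a dict with "vfov" (degrees; the focal length in pixels is half the picture's height over the tangent of half this angle, whatever the lens; pixels are square), "cx", "cy" (the principal point, pixels), "rvec" (rotation vector, rad) and "tvec" (3), from world to camera coordinates, as OpenCV has them. Camera axes: x right, y down, z forward; pixel columns grow to the right and rows downward; lengths in mm; the calibration is good to about 2 mm. A picture is of the moment at which its call begins. camera_info takes no time and is no camera call.
- ticket.hand_in(): hands the job in, once; it reports no verdict.
The state is a dict: "t": time; "joint_positions": joint angles; "dq": joint speeds; "joint_torque": joint torques, N m; "position": TCP position; "tcp_rot": TCP orientation; "force": force on the tool from outside, world axes, zero at the start; "wrist_torque": the same for the moment, N m; "gripper_width": finger opening in mm.
Only numpy, scipy, OpenCV 4.12 (cv2) and the standard library are available. Lean on these libraries where they do the work, as an engineer would, in place of code of your own. Each camera call takes 0.05 s, during which the arm holds its last target.

## Task

The tilt-out bin lies on its side with its hinge plate back on the pivot pin, but the split clip that locks the plate is not on yet. Take the clip fork from its stand with the orange clip in it, lay the prongs lightly on the plate, slide the clip into the groove of the pin and push until it snaps fully home, feeling your way: no leaning on the plate, no ramming of the clip, no fingers on it. Then draw the fork off, leaving the clip in the groove, and lay the fork back in its stand the way it lay; leave the other things on the table where they are.

Things in the scene. Friction and masses are not known exactly. Their poses are not given: they have to be found in the camera images.
- bin: Tilt-out bin, green steel, 165 x 180 x 110 mm, wooden front, clamped on its side, immovable. Origin on the table under the nominal pivot; z up; x from the wooden front into the bin: the clip is pushed along +x. Front: x -100 to -85 mm. Red-handled clamp: x +52 to +115, y +58 to +82 mm, to 195 mm high.
- pivot_place (a point): Centre of the adjusting slot on the bin's upper side, 127 mm above the table, axes as the bin's. Pin and hinge plate are bolted fast there, but just where is not measured: the pin's axis is at y = 0 and anywhere from x = -18 to +18 mm; the plate's level upper face is anywhere from 5 to 17 mm above this point.
- plate_mid (a point): Where the pin's axis and the hinge plate's face would be in mid-range: 11 mm above pivot_place. Steel plate, 74 mm before the pin, 32 past it, 30 to each side. Up from its face the brass pin has a collar 22 mm across to 2 mm, the groove 16 mm across to 8.3 mm, a head 22 mm across to 12.3 mm. With the prongs flat on the plate the clip is at groove height, 1 mm to spare.
- fork: Clip fork, 161 mm long, 110 g: steel blade, wooden handle. Origin on the flat underside of the prongs, below the centre of the loaded clip; x out of the prongs, z up. Two prongs, 7 mm wide, 3 thick, 25 apart inside, end at x = +9 mm; a bent shank rises behind to the handle, its underside 17 mm above the prongs' underside.
- fork_shoulder (a point): Middle of the fork's shoulder that pushes the clip's back, 17 mm behind and 5 mm above the fork's origin; blade 39 mm wide here. A side leaf spring (1 N) holds the clip; it leaves the prongs forwards only, so drawing the fork back leaves a snapped clip on the pin.
- fork_grip (a point): Middle of the fork's wooden handle, half-way up it, axes as the fork's: 100 mm behind (-x) and 26 mm above the fork's origin. The handle is 104 mm long (x), 20 mm wide (y), 18 mm high, level as it lies in the stand.
- stand_cradle (a point): The fork's stand: dark wooden base 128 x 68 x 10 mm with two forked posts (12 mm thick) 88 mm apart. The point is midway between them at their bearing faces, 45 mm above the table; x along the fork. The posts carry the handle's ends between flared cheeks 10 mm high, gap 26 mm at the foot; 76 mm of handle is free between them, 35 mm of room below. The fork starts up to 4 mm off along x.
- clip: Split clip, orange steel C, 31 mm wide, 4 thick, 28 g, flat on the prongs, its back at the shoulder. Origin at the centre of its opening, underside; x out of its mouth, z up. The mouth meets the pin with the origin 12 mm short of the pin's axis; the jaws pass its widest point at 5 mm short; home is origin on the axis, back against the groove. Snapped on, it stays by itself.
- jaw_left (a joint): Spread of the clip's left (+y) jaw, rad: 0 relaxed, about 0.1 when passing the pin, about 0.03 at home (the groove keeps it a little spread). Pushing the clip on takes 8 to 13 N, falling off past the widest point; at home the force climbs steeply. Over 20 N bends the clip.
- jaw_right (a joint): Spread of the clip's right (-y) jaw, as for the left. The hinge plate takes no harm up to 15 N of leaning by the fork.
- clipper: Bystander: white hair clipper, 175 x 46 x 37 mm; origin under its middle.
- trimmer: Bystander: black hair trimmer with a copper band, 145 x 40 x 30 mm; origin under its middle.
- comb: Bystander: red comb, 180 x 34 x 5 mm, lying flat; origin under its middle.
- case: Bystander: clear plastic case of cutting guards, 160 x 110 x 45 mm; origin under its middle.
- oil: Bystander: small white oil bottle with a red cap, 28 mm across, 70 mm tall; origin under its middle.
- screwdriver: Bystander: screwdriver, 170 mm long, lying flat; origin under its middle.

How it is judged:
By the outcome, as a careful person would: the job done as asked, in the order asked, and still so for the second after the job is handed in, with the robot touching nothing.
It also fails if it takes over 67 s, if anything falls off the work surface, if the arm or the gripper's body presses on something with over 40 N, if the wrist force passes 120 N, or if a joint passes its speed limit or range.

## Working session

There is one attempt and no reset: what is moved stays moved. The work goes in short steps, Python scripts to look and compute and a tool call to move; the robot and the scene stay as the last step left them, time stands still between calls to the robot, and variables do not carry over. Pictures are saved under pics/ and viewed, and the job is handed in when it is done.

Besides the shell and the picture viewer there is one more tool, called after "Emit:" in YAML: its name, and indented under it one key for each argument. step_arm: Moves the arm, as the interface text tells. Its arguments: {"type":"object","properties":{"grip":{"type":"array"},"offset":{"type":"array"},"delta_rot":{"type":"array"}},"required":["grip","offset","delta_rot"]}

```bash
mkdir -p pics
cat > h.py <<'E'
import numpy as np, cv2
from scipy.spatial.transform import Rotation as R
from station import sensors, imaging, ticket
def cam(n):
    c=imaging.camera_info(n); f=200/np.tan(np.radians(c['vfov'])/2)
    K=np.array([[f,0,c['cx']],[0,f,c['cy']],[0,0,1]]); Rm=cv2.Rodrigues(np.array(c['rvec'],float))[0]
    return K,Rm,np.array(c['tvec'],float).ravel(),c
def ray(n,u,v):
    K,Rm,t,_=cam(n); d=Rm.T@np.linalg.inv(K)@[u,v,1]; return -Rm.T@t,d/np.linalg.norm(d)
def onz(n,u,v,z):
    o,d=ray(n,u,v); return o+d*(z-o[2])/d[2]
def proj(n,p):
    K,Rm,t,_=cam(n); q=K@(Rm@np.array(p,float)+t); return q[:2]/q[2]
def tri(a,b):
    o1,d1=ray('top',*a);o2,d2=ray('side',*b)
    A=np.stack([d1,-d2],1);s=np.linalg.lstsq(A,o2-o1,rcond=None)[0]
    p,q=o1+s[0]*d1,o2+s[1]*d2
    return (p+q)/2,np.linalg.norm(p-q)
def crop(im,x0,y0,x1,y1,s,name):
    cv2.imwrite('pics/'+name,cv2.resize(im[y0:y1,x0:x1],None,fx=s,fy=s,interpolation=cv2.INTER_CUBIC))
E
python3 - <<'E'
from h import *
for n in ('top','side'):
    im=imaging.grab_frame(n); cv2.imwrite(f'pics/{n}0.png',im); K,Rm,t,c=cam(n); print(n,c,-Rm.T@t)
print(sensors.sense())
E
```

```text
top {'vfov': 53.59497274121854, 'cx': 314.9685196530772, 'cy': 205.81738737002453, 'rvec': array([ 2.17327463, -2.19417898,  0.11035502]), 'tvec': array([  47.98574569,  545.36432387, 1013.49107671])} [ 455.9804594    57.89590793 1056.22863273]
side {'vfov': 43.62589104901737, 'cx': 316.34049094599857, 'cy': 200.81213919714614, 'rvec': array([ 0.80606384, -2.50204151,  1.15280104]), 'tvec': array([ 485.83164362,  264.76149043, 1152.58935272])} [-32.82256818 851.41541845 953.20916541]
{'t': 0.1, 'joint_positions': array([-1.45082505e+00,  4.87042280e-02,  9.77300109e-02,  1.62200501e+00,
        1.46017922e-05,  1.44302394e+00]), 'dq': array([ 1.06080928e-03, -8.10380488e-04,  4.15936772e-03,  9.70627462e-05,
       -4.00997716e-04, -1.79381811e-04]), 'joint_torque': array([ 2.09540136e-03, -3.39850116e+01,  3.20936215e+01,  1.57480489e-02,
       -8.70579674e-05,  4.04978834e-06]), 'position': array([ 128.67607522, -508.3939544 ,  224.00762844]), 'tcp_rot': array([-7.79916963e-04,  7.89055017e-01, -6.14321568e-01, -7.63571378e-04]), 'force': array([ 0.09784938, -0.36545301, -0.47444944]), 'wrist_torque': array([-0.00385509, -0.0071054 ,  0.01041658]), 'gripper_width': 85.66226031446227}
```

View pics/top0.png

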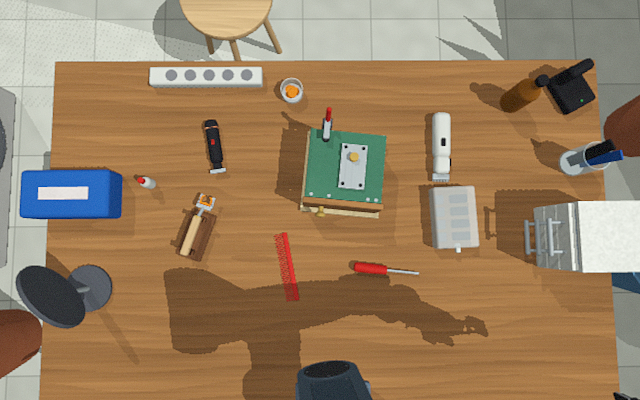

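View pics/side0.png

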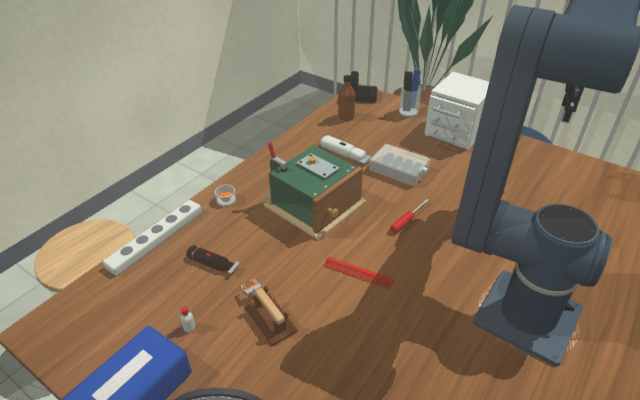

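The top view shows the bin near (343,170), the pin near (353,157) and the fork in its stand near (197,225). In the side view the fork is at (265,305) and the pin at (310,160). Next I'll enlarge these areas.

Run:
```python
from h import *
t=cv2.imread('pics/top0.png'); s=cv2.imread('pics/side0.png')
a=cv2.resize(t[180:270,160:240],None,fx=6,fy=6,interpolation=cv2.INTER_CUBIC)
cv2.imwrite('pics/c1.png',a)
crop(t,295,100,395,220,5,'c2.png')
crop(s,225,270,305,350,7,'c3.png')
crop(s,260,135,370,235,6,'c4.png')
```

```text
(no output)
```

View pics/c1.png

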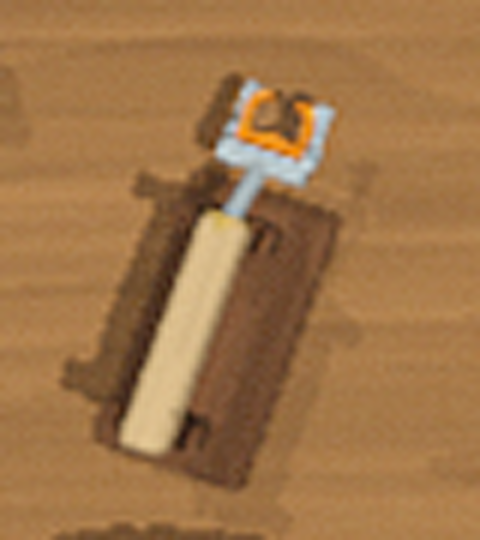

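View pics/c2.png

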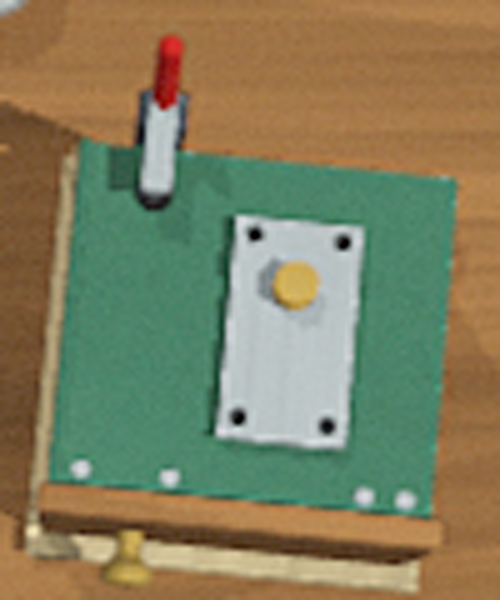

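View pics/c3.png

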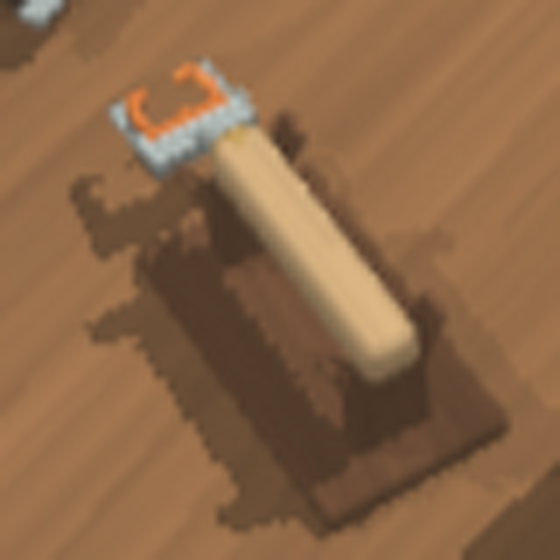

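View pics/c4.png

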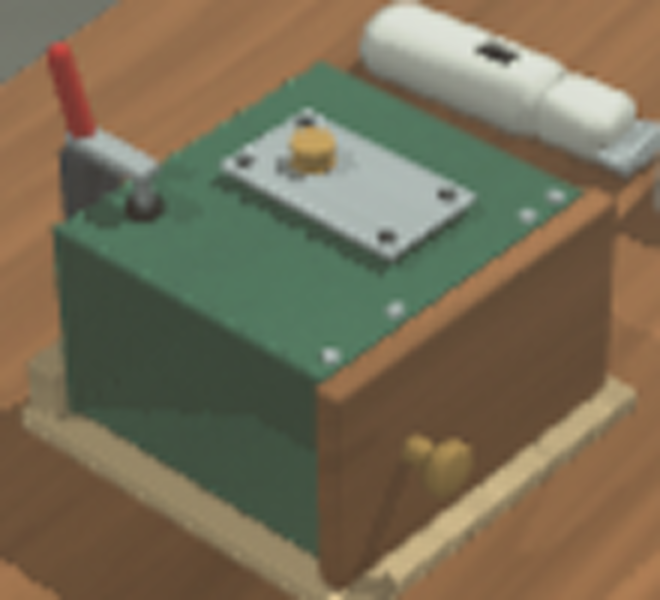

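```bash
cat > fit.py <<'E'
from h import *
from scipy.optimize import least_squares
def Rz(a): return np.array([[np.cos(a),-np.sin(a),0],[np.sin(a),np.cos(a),0],[0,0,1]])
# fork
tp=lambda x,y:(160+x/6,180+y/6); sp=lambda x,y:(225+x/7,270+y/7)
pts=[((9,19.5,3),'top',tp(248,82)),((9,-19.5,3),'top',tp(333,108)),((-152,10,35),'top',tp(120,440)),((-152,-10,35),'top',tp(170,455)),
((-48,10,35),'top',tp(203,212)),((-48,-10,35),'top',tp(249,222)),
((9,19.5,3),'side',sp(112,108)),((9,-19.5,3),'side',sp(205,62)),((-152,10,35),'side',sp(350,360)),((-152,-10,35),'side',sp(415,325))]
def res(p,free=True):
    r=[]
    for q,c,uv in pts: r.append(proj(c,Rz(p[2])@q+np.array([p[0],p[1],p[3]]))-np.array(uv))
    return np.concatenate(r+[[(p[3]-28)/3]])
s=least_squares(res,[300,380,0.3,28]); print('fork',s.x); print(np.round(s.fun[:-1].reshape(-1,2),1).tolist())
tp=lambda x,y:(295+x/5,100+y/5); sp=lambda x,y:(260+x/6,135+y/6)
pts2=[((32,30,0),'top',tp(235,213)),((32,-30,0),'top',tp(365,230)),((-74,-30,0),'top',tp(345,447)),((-74,30,0),'top',tp(217,435)),
((32,30,0),'side',sp(222,165)),((32,-30,0),'side',sp(312,107)),((-74,-30,0),'side',sp(475,195)),((-74,30,0),'side',sp(392,258)),((0,0,12.3),'top',tp(296,284)),((0,0,12.3),'side',sp(313,140))]
def res2(p):
    r=[]
    for q,c,uv in pts2: r.append(proj(c,Rz(p[2])@q+np.array([p[0],p[1],p[3]]))-np.array(uv))
    return np.concatenate(r)
s=least_squares(res2,[480,0,0,138]); print('plate',s.x); print(np.round(s.fun.reshape(-1,2),1).tolist())
# bin green corners for yaw: back edge & front
g=[onz('top',*tp(*q),127)[:2] for q in [(80,140),(457,178),(433,515),(50,485)]]
print(np.round(g,1)); d=lambda a,b:np.arctan2(*(g[b]-g[a])[::-1])
print('yaws',d(3,0),d(2,1),d(1,0)-np.pi/2,d(2,3)-np.pi/2)
E
python3 fit.py
```

```text
fork [ 5.66353288e+02  3.20629726e+02 -3.44484515e-01  2.77188581e+01]
[[0.7, -0.7], [0.6, -0.2], [-0.8, 0.2], [-1.5, 0.3], [0.2, -1.3], [0.1, -0.4], [-1.1, 0.1], [-0.0, -0.5], [2.1, 0.2], [0.8, 0.8]]
plate [ 6.48778919e+02 -4.88687632e+01 -1.10932335e-01  1.37427193e+02]
[[0.7, 0.6], [-0.1, -0.2], [-0.1, 0.6], [0.0, 0.4], [-0.6, -0.2], [-1.0, 0.1], [0.3, 0.2], [-0.5, -0.3], [0.4, -0.1], [-0.1, 0.0]]
[[ 724.1   51.9]
 [ 704.3 -128.8]
 [ 542.1 -113.2]
 [ 557.9   67.6]]
yaws -0.09421670115653395 -0.09566492649364305 -0.10881272814521004 -0.08729419237770686
```

Run:
```python
from h import *
tp=lambda x,y:(295+x/5,100+y/5); sp=lambda x,y:(260+x/6,135+y/6)
for a,b in [((42,515),(322,396)),((42,487),(318,380)),((440,523),(605,190)),((80,140),(55,232)),((457,178),(322,62))]:
    print(tri(tp(*a),sp(*b)))
t=cv2.imread('pics/top0.png'); s=cv2.imread('pics/side0.png')
crop(t,295,185,395,222,8,'d1.png'); crop(s,305,160,370,210,10,'d2.png')
```

```text
(array([547.5329247 ,  74.03865466, 129.44205537]), np.float64(9.620160335900394))
(array([556.75924776,  71.54690277, 132.65478798]), np.float64(0.9610657483790855))
(array([ 535.66764515, -117.82688311,  127.77246355]), np.float64(5.845365337693814))
(array([722.97211115,  51.21014999, 126.8331358 ]), np.float64(2.5648278768497375))
(array([ 703.47409116, -129.05773526,  127.64989829]), np.float64(1.5371521598573283))
```

View pics/d1.png

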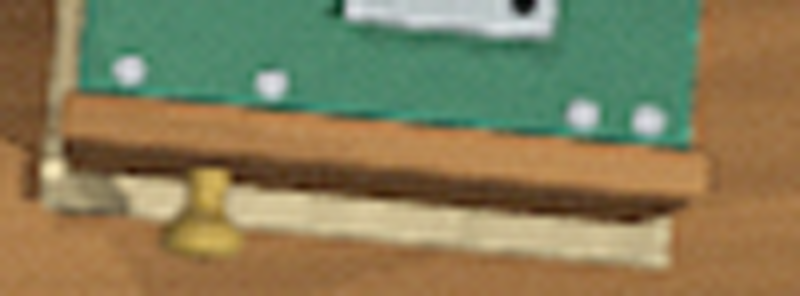

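View pics/d2.png

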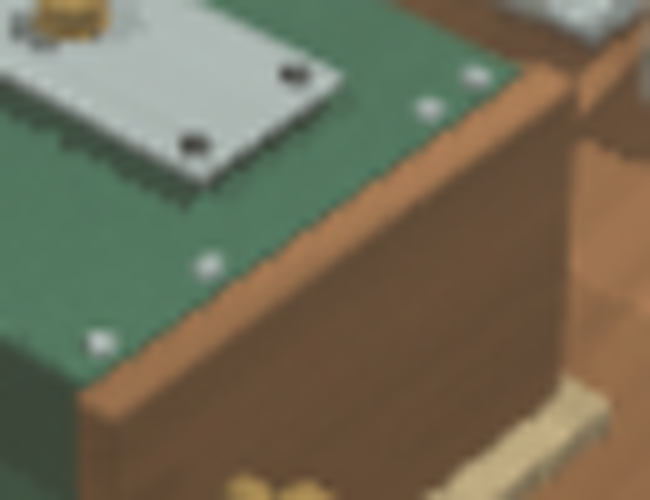

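Run:
```python
from h import *
tp=lambda x,y:(160+x/6,180+y/6)
# left & right edges of handle top, z=63
A=[onz('top',*tp(*q),63)[:2] for q in [(203,215),(248,225),(122,437),(172,452)]]
for i,j in [(2,0),(3,1)]: d=A[i]-A[j]; print(np.arctan2(-d[1],-d[0]),np.hypot(*d))
print(np.mean(A,0), np.hypot(*(A[0]-A[1])),np.hypot(*(A[2]-A[3])))
# base edge right side z=10
B=[onz('top',*tp(*q),10)[:2] for q in [(340,212),(245,488),(100,438)]]
print(B, np.arctan2(*(B[0]-B[1])[::-1]),np.arctan2(*(B[2]-B[1])[::-1])-np.pi/2)
im=cv2.imread('pics/top0.png').astype(int)
m=(im[...,2]>170)&(im[...,1]>140)&(im[...,0]<im[...,2]-25); m[:, :165]=0; m[:,230:]=0; m[:200]=0; m[262:]=0
v,u=np.nonzero(m); print(len(u),u.mean(),v.mean()); c=np.cov(u,v); w,V=np.linalg.eigh(c); 
p=np.array([u.mean(),v.mean()]); d=V[:,1]*15
a,b=onz('top',*(p-d),63),onz('top',*(p+d),63); dd=(a-b) if a[0]>b[0] else b-a
print(onz('top',*p,63),np.arctan2(dd[1],dd[0]))
st=sensors.sense(); q=st['tcp_rot']; print(R.from_quat([*q[1:],q[0]]).as_matrix().round(3), st['position'])
```

```text
-0.334555861311101 97.01802359270211
-0.30916142910919375 98.32953729891126
[471.41695543 352.75763128] 19.25091596939572 21.652080606144686
[array([524.09308929, 302.1418596 ]), array([404.18939365, 341.97146757]), array([426.47041287, 405.18434901])] -0.3207121831107006 -0.3388788432804615
351 191.27635327635326 232.61823361823363
[478.06625403 352.35618973  63.        ] -0.3785040293892436
[[ 0.245 -0.969 -0.   ]
 [-0.969 -0.245  0.002]
 [-0.002 -0.    -1.   ]] [ 128.67607522 -508.3939544   224.00762844]
```

```bash
cat > plan.py <<'E'
from h import *
import sys, json
def plan(target,yaw,n,grip,dec=2):
    """tool pointing down, tool x at world angle yaw; prints rounded rows"""
    st=sensors.sense(); q=st['tcp_rot']; M=R.from_quat([*q[1:],q[0]]); p=st['position'].copy()
    T=R.from_matrix(np.array([[np.cos(yaw),np.sin(yaw),0],[np.sin(yaw),-np.cos(yaw),0],[0,0,-1]]))
    p0=p.copy(); M0=M; rows=[]
    for i in range(n):
        left=n-i
        off=np.round(M.inv().apply(np.array(target)-p)/left/10,dec)
        rv=np.round((M.inv()*T).as_rotvec()/left,3)
        rows.append((off.tolist(),rv.tolist())); p=p+M.apply(off*10); M=M*R.from_rotvec(rv)
    for k in range(0,n,5):
        r=rows[k:k+5]; print(json.dumps({"grip":[grip]*len(r),"offset":[a for a,_ in r],"delta_rot":[b for _,b in r]}))
    print(p,np.linalg.norm(np.array(target)-p0)/n)
E
python3 -c "
from plan import *
plan([472.5,353,130],1.236,25,1)"
```

```text
{"grip": [1, 1, 1, 1, 1], "offset": [[-3.0, -2.18, 0.38], [-2.77, -2.47, 0.38], [-2.5, -2.74, 0.38], [-2.21, -2.98, 0.38], [-1.89, -3.19, 0.38]], "delta_rot": [[-0.0, 0.0, -0.102], [-0.0, 0.0, -0.102], [-0.0, 0.0, -0.102], [-0.0, 0.0, -0.102], [-0.0, -0.0, -0.102]]}
{"grip": [1, 1, 1, 1, 1], "offset": [[-1.56, -3.37, 0.38], [-1.21, -3.51, 0.38], [-0.84, -3.61, 0.38], [-0.47, -3.68, 0.38], [-0.09, -3.71, 0.38]], "delta_rot": [[-0.0, -0.0, -0.102], [-0.0, -0.0, -0.102], [-0.0, -0.0, -0.103], [-0.0, -0.0, -0.102], [-0.0, -0.0, -0.103]]}
{"grip": [1, 1, 1, 1, 1], "offset": [[0.29, -3.7, 0.39], [0.67, -3.65, 0.38], [1.04, -3.56, 0.39], [1.4, -3.44, 0.38], [1.74, -3.27, 0.39]], "delta_rot": [[-0.0, -0.0, -0.102], [-0.0, -0.0, -0.103], [-0.0, -0.0, -0.102], [-0.0, -0.0, -0.103], [-0.0, -0.0, -0.102]]}
{"grip": [1, 1, 1, 1, 1], "offset": [[2.07, -3.08, 0.38], [2.37, -2.85, 0.39], [2.65, -2.59, 0.38], [2.9, -2.31, 0.39], [3.12, -2.0, 0.38]], "delta_rot": [[-0.0, -0.0, -0.103], [-0.0, -0.0, -0.102], [-0.0, -0.0, -0.103], [-0.0, -0.0, -0.102], [-0.0, -0.0, -0.103]]}
{"grip": [1, 1, 1, 1, 1], "offset": [[3.31, -1.67, 0.39], [3.47, -1.32, 0.38], [3.58, -0.96, 0.39], [3.66, -0.59, 0.38], [3.7, -0.21, 0.38]], "delta_rot": [[-0.0, -0.0, -0.102], [-0.0, -0.0, -0.103], [-0.0, -0.001, -0.102], [-0.001, -0.0, -0.103], [-0.0, -0.001, -0.102]]}
[472.51292934 352.94911846 130.01431566] 37.28918063199994
```

Emit:
step_arm:
  grip: [1,1,1,1,1]
  offset:
    - [-3.0,-2.18,0.38]
    - [-2.77,-2.47,0.38]
    - [-2.5,-2.74,0.38]
    - [-2.21,-2.98,0.38]
    - [-1.89,-3.19,0.38]
  delta_rot:
    - [0,0,-0.102]
    - [0,0,-0.102]
    - [0,0,-0.102]
    - [0,0,-0.102]
    - [0,0,-0.102]

```text
t: 0.52
position: [197.6, -334.8, 205.1]
tcp_rot: [-0.001, 0.919, -0.393, -0.0]
force: [0.2, 0.5, 0.3]
gripper_width: 85.6
```

Emit:
step_arm:
  grip: [1,1,1,1,1]
  offset:
    - [-1.56,-3.37,0.38]
    - [-1.21,-3.51,0.38]
    - [-0.84,-3.61,0.38]
    - [-0.47,-3.68,0.38]
    - [-0.09,-3.71,0.38]
  delta_rot:
    - [0,0,-0.102]
    - [0,0,-0.102]
    - [0,0,-0.103]
    - [0,0,-0.102]
    - [0,0,-0.103]

```text
t: 0.93
position: [266.1, -162.6, 186.5]
tcp_rot: [-0.0, 0.989, -0.148, 0.0]
force: [1.5, 0.4, -0.2]
gripper_width: 85.3
```

Emit:
step_arm:
  grip: [1,1,1,1,1]
  offset:
    - [0.29,-3.7,0.39]
    - [0.67,-3.65,0.38]
    - [1.04,-3.56,0.39]
    - [1.4,-3.44,0.38]
    - [1.74,-3.27,0.39]
  delta_rot:
    - [0,0,-0.102]
    - [0,0,-0.103]
    - [0,0,-0.102]
    - [0,0,-0.103]
    - [0,0,-0.102]

```text
t: 1.35
position: [335.0, 9.9, 167.4]
tcp_rot: [0.0, 0.994, 0.108, 0.0]
force: [1.8, -1.3, 0.1]
gripper_width: 85.6
```

Emit:
step_arm:
  grip: [1,1,1,1,1]
  offset:
    - [2.07,-3.08,0.38]
    - [2.37,-2.85,0.39]
    - [2.65,-2.59,0.38]
    - [2.9,-2.31,0.39]
    - [3.12,-2.0,0.38]
  delta_rot:
    - [0,0,-0.103]
    - [0,0,-0.102]
    - [0,0,-0.103]
    - [0,0,-0.102]
    - [0,0,-0.103]

```text
t: 1.77
position: [403.6, 182.1, 147.9]
tcp_rot: [0.0, 0.934, 0.357, -0.0]
force: [0.7, -0.6, -0.1]
gripper_width: 85.3
```

Emit:
step_arm:
  grip: [1,1,1,1,1]
  offset:
    - [3.31,-1.67,0.39]
    - [3.47,-1.32,0.38]
    - [3.58,-0.96,0.39]
    - [3.66,-0.59,0.38]
    - [3.7,-0.21,0.38]
  delta_rot:
    - [0,0,-0.102]
    - [0,0,-0.103]
    - [0,0,-0.102]
    - [0,0,-0.103]
    - [0,0,-0.102]

```text
t: 2.18
position: [472.4, 353.9, 128.3]
tcp_rot: [0.0, 0.813, 0.582, -0.001]
force: [0.0, 0.6, -0.2]
gripper_width: 85.7
```

Run:
```python
from h import *
im=imaging.grab_frame('side'); crop(im,200,220,330,350,5,'e1.png')
im=imaging.grab_frame('top'); crop(im,140,170,260,280,5,'e2.png')
st=sensors.sense(); q=st['tcp_rot']; print(st['position'],R.from_quat([*q[1:],q[0]]).as_matrix().round(3),st['force'])
```

```text
[472.39774112 355.82081151 124.78835759] [[ 0.323  0.946 -0.005]
 [ 0.946 -0.323 -0.001]
 [-0.002 -0.004 -1.   ]] [ 0.17354921 -1.12305253 -1.27832937]
```

View pics/e1.png

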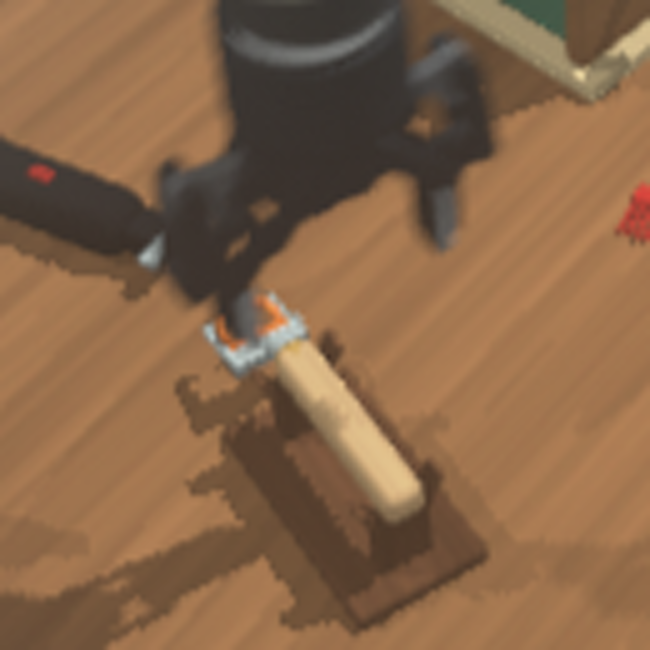

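View pics/e2.png

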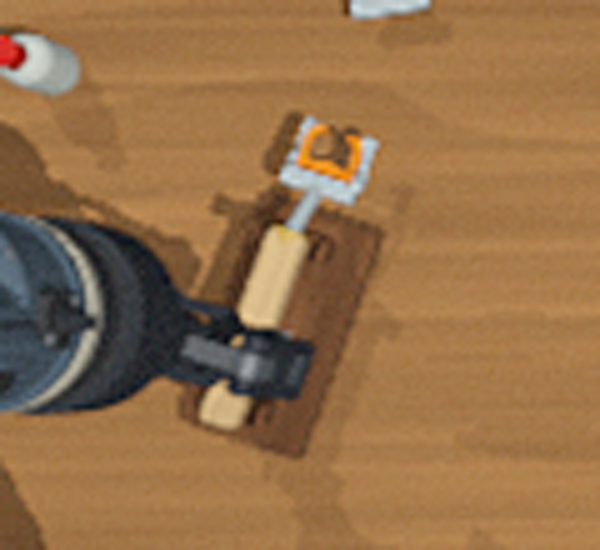

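Emit:
step_arm:
  grip: [1,1,1]
  offset:
    - [0,0,0]
    - [0,0,0]
    - [0,0,0]
  delta_rot:
    - [0,0,0]
    - [0,0,0]
    - [0,0,0]

```text
t: 2.53
position: [472.3, 351.2, 130.0]
tcp_rot: [0.0, 0.815, 0.579, 0.0]
force: [0.6, 0.0, -0.5]
gripper_width: 85.6
```

Run:
```python
from plan import *
st=sensors.sense();print(st['position'],st['force'])
print(proj('top',st['position']))
plan([472.5,353,51],1.236,5,1)
```

```text
[472.34294833 351.20908467 129.97771007] [ 0.64203188  0.04002876 -0.47253238]
[183.15555123 234.52464085]
{"grip": [1, 1, 1, 1, 1], "offset": [[0.03, -0.01, 1.58], [0.04, -0.01, 1.58], [0.03, -0.01, 1.58], [0.04, -0.01, 1.58], [0.03, -0.01, 1.58]], "delta_rot": [[0.0, 0.0, -0.0], [0.0, 0.0, -0.0], [0.0, 0.0, -0.0], [0.0, 0.0, -0.001], [0.0, 0.0, -0.0]]}
[472.45158716 352.96720673  50.97747485] 15.799633832123103
```

Emit:
step_arm:
  grip: [1,1,1,1,1]
  offset:
    - [0,0,1.3]
    - [0,0,1.7]
    - [0,0,1.7]
    - [0,0,1.3]
    - [0,0,0.9]
  delta_rot:
    - [0,0,0]
    - [0,0,0]
    - [0,0,0]
    - [0,0,0]
    - [0,0,0]

```text
t: 2.95
position: [471.9, 350.6, 59.9]
tcp_rot: [0.0, 0.816, 0.579, -0.0]
force: [-0.4, 0.1, 0.0]
gripper_width: 85.7
```

Emit:
step_arm:
  grip: [1,1,1,1]
  offset:
    - [0,0,0.6]
    - [0,0,0.4]
    - [0,0,0]
    - [0,0,0]
  delta_rot:
    - [0,0,0]
    - [0,0,0]
    - [0,0,0]
    - [0,0,0]

```text
t: 3.28
position: [473.0, 352.2, 51.2]
tcp_rot: [0.0, 0.815, 0.579, 0.001]
force: [1.5, 0.2, 0.3]
gripper_width: 85.3
```

Run:
```python
from h import *
st=sensors.sense(); q=st['tcp_rot']; print(st['position'],R.from_quat([*q[1:],q[0]]).as_matrix().round(3),st['force'])
im=imaging.grab_frame('side'); crop(im,200,230,320,350,5,'f1.png')
st=sensors.sense(); q=st['tcp_rot']; print(st['position'])
print([proj('side',st['position']+np.array([0,0,z])) for z in (-14,0)])
```

```text
[472.96330826 352.20642586  51.18381311] [[ 0.329  0.944  0.001]
 [ 0.944 -0.329  0.001]
 [ 0.001  0.001 -1.   ]] [1.49791405 0.24842525 0.25997557]
[473.20331307 352.44638191  51.47117357]
[array([270.00988523, 309.76374185]), array([269.55928474, 305.8769733 ])]
```

View pics/f1.png

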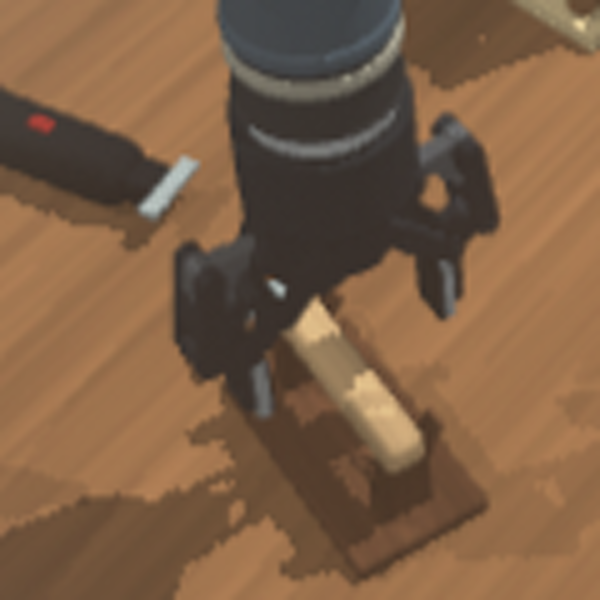

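The side view shows the open fingers straddling the handle, with fingertips at crop (262,410) and (447,312). Closing now.

Emit:
step_arm:
  grip: [0.3,0,-0.3,-0.5,-0.7]
  offset:
    - [0,0,0]
    - [0,0,0]
    - [0,0,0]
    - [0,0,0]
    - [0,0,0]
  delta_rot:
    - [0,0,0]
    - [0,0,0]
    - [0,0,0]
    - [0,0,0]
    - [0,0,0]

```text
t: 3.75
position: [472.6, 352.3, 50.5]
tcp_rot: [0.0, 0.815, 0.579, 0.0]
force: [0.3, -0.5, -0.2]
gripper_width: 25.7
```

Emit:
step_arm:
  grip: [-0.9,-1,-1,-1,-1]
  offset:
    - [0,0,0]
    - [0,0,0]
    - [0,0,0]
    - [0,0,0]
    - [0,0,0]
  delta_rot:
    - [0,0,0]
    - [0,0,0]
    - [0,0,0]
    - [0,0,0]
    - [0,0,0]

```text
t: 4.17
position: [472.8, 352.6, 50.9]
tcp_rot: [-0.0, 0.815, 0.579, 0.001]
force: [0.0, 1.3, 2.5]
gripper_width: 17.5
```

Run:
```python
from h import *
st=sensors.sense(); print(st['position'],st['force'],st['wrist_torque'],st['gripper_width'])
im=imaging.grab_frame('side'); crop(im,200,230,320,350,5,'g1.png')
im=imaging.grab_frame('top'); crop(im,140,170,260,280,5,'g2.png')
```

```text
[472.81026107 352.63182071  50.85108948] [1.65940869e-03 1.33295141e+00 2.49313053e+00] [0.27016247 0.03116721 0.04315918] 17.513163219423838
```

View pics/g1.png

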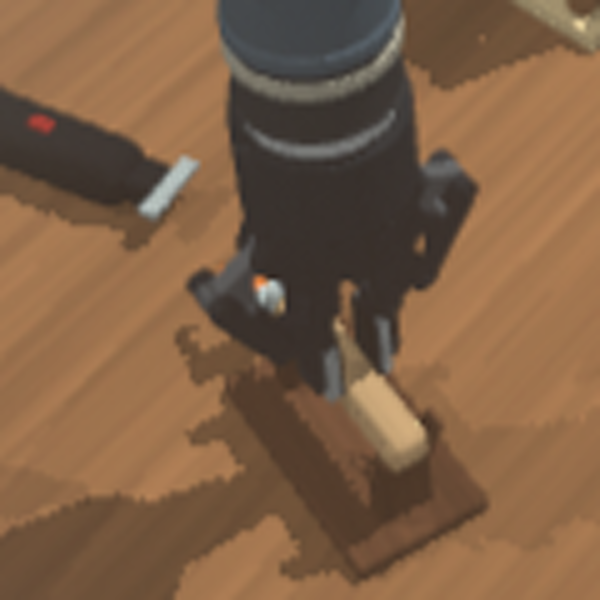

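View pics/g2.png

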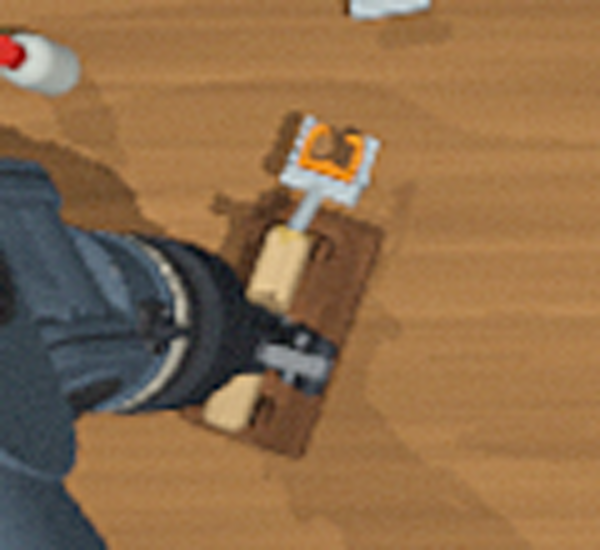

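Emit:
step_arm:
  grip: [-1,-1,-1,-1,-1]
  offset:
    - [0,0,-0.3]
    - [0,0,-0.5]
    - [0,0,-0.8]
    - [0,0,-1.2]
    - [0,0,-1.7]
  delta_rot:
    - [0,0,0]
    - [0,0,0]
    - [0,0,0]
    - [0,0,0]
    - [0,0,0]

```text
t: 4.68
position: [471.4, 351.3, 94.7]
tcp_rot: [-0.0, 0.815, 0.579, -0.002]
force: [0.0, 1.3, -2.0]
gripper_width: 17.7
```

Emit:
step_arm:
  grip: [-1,-1,-1,-1,-1]
  offset:
    - [0,0,-2.2]
    - [0,0,-2.4]
    - [0,0,-2.1]
    - [0,0,-1.6]
    - [0,0,-1.2]
  delta_rot:
    - [0,0,0]
    - [0,0,0]
    - [0,0,0]
    - [0,0,0]
    - [0,0,0]

```text
t: 5.1
position: [473.4, 352.5, 193.9]
tcp_rot: [0.0, 0.815, 0.579, 0.002]
force: [0.2, -0.0, -1.5]
gripper_width: 17.6
```

Emit:
step_arm:
  grip: [-1,-1,-1,-1]
  offset:
    - [0,0,0]
    - [0,0,0]
    - [0,0,0]
    - [0,0,0]
  delta_rot:
    - [0,0,0]
    - [0,0,0]
    - [0,0,0]
    - [0,0,0]

```text
t: 5.43
position: [471.7, 351.7, 188.5]
tcp_rot: [-0.0, 0.815, 0.579, -0.002]
force: [0.6, 0.6, -2.3]
gripper_width: 17.9
```

Run:
```python
from plan import *
st=sensors.sense(); print(st['position'],st['force'],st['wrist_torque'],st['gripper_width'])
im=imaging.grab_frame('side'); crop(im,190,150,310,270,5,'i1.png')
im=imaging.grab_frame('top'); crop(im,140,170,260,280,5,'i2.png')
plan([510,-35,190],np.pi/2-0.10,16,-1)
```

```text
[471.71196307 351.66724761 188.50454318] [ 0.64383269  0.60214596 -2.34486751] [ 0.05361949  0.09966352 -0.05969146] 17.9380055523649
{"grip": [-1, -1, -1, -1, -1], "offset": [[-2.2, 1.02, -0.01], [-2.22, 0.99, -0.01], [-2.23, 0.95, -0.0], [-2.25, 0.92, -0.01], [-2.26, 0.89, -0.0]], "delta_rot": [[-0.0, 0.0, -0.015], [-0.0, 0.0, -0.015], [-0.0, 0.0, -0.015], [-0.0, 0.0, -0.015], [-0.0, 0.0, -0.015]]}
{"grip": [-1, -1, -1, -1, -1], "offset": [[-2.28, 0.85, -0.01], [-2.29, 0.82, -0.0], [-2.3, 0.78, -0.01], [-2.31, 0.75, -0.0], [-2.32, 0.72, -0.01]], "delta_rot": [[-0.0, 0.0, -0.015], [-0.0, 0.0, -0.014], [-0.0, 0.0, -0.015], [-0.0, 0.0, -0.014], [-0.0, 0.0, -0.015]]}
{"grip": [-1, -1, -1, -1, -1], "offset": [[-2.33, 0.68, -0.0], [-2.34, 0.65, -0.01], [-2.35, 0.62, -0.0], [-2.36, 0.58, -0.01], [-2.36, 0.55, -0.0]], "delta_rot": [[-0.0, 0.0, -0.014], [-0.001, 0.0, -0.015], [-0.0, 0.001, -0.014], [-0.001, 0.0, -0.015], [-0.0, 0.001, -0.014]]}
{"grip": [-1], "offset": [[-2.37, 0.51, -0.01]], "delta_rot": [[-0.001, 0.0, -0.015]]}
[509.95628245 -34.96418887 189.99247067] 24.287233807952493
```

View pics/i1.png

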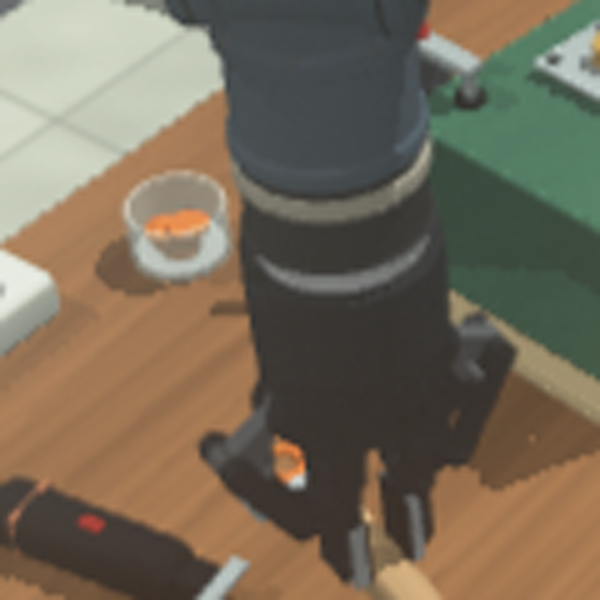

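View pics/i2.png

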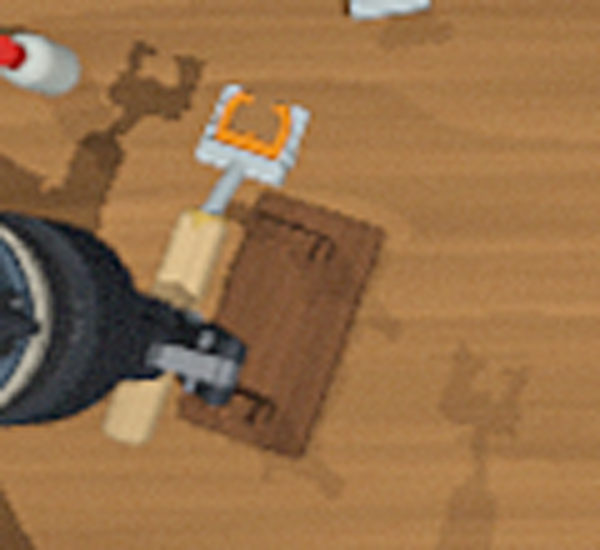

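```bash
cat > plan.py <<'E'
from h import *
import json
def TT(yaw): return R.from_matrix(np.array([[np.cos(yaw),np.sin(yaw),0],[np.sin(yaw),-np.cos(yaw),0],[0,0,-1]]))
def plan(p0,y0,target,yaw,n,grip,dec=2):
    p=np.array(p0,float); y=y0; w=np.minimum(np.minimum(np.arange(1,n+1),np.arange(n,0,-1)),4.); w/=w.sum(); c=np.cumsum(w); rows=[]
    for i in range(n):
        M=TT(y); q=np.array(p0)+c[i]*(np.array(target)-np.array(p0)); yq=y0+c[i]*(yaw-y0)
        off=np.round(M.inv().apply(q-p)/10,dec); rz=round(-(yq-y),3)
        rows.append((off.tolist(),[0,0,rz])); p=p+M.apply(off*10); y-=rz
    for k in range(0,n,5):
        r=rows[k:k+5]; print(json.dumps({"grip":[grip]*len(r),"offset":[a for a,_ in r],"delta_rot":[b for _,b in r]}))
    print(p,y,max(np.linalg.norm(a) for a,_ in rows))
E
python3 -c "
from plan import *
plan([472.5,352.95,191],1.236,[510,-35,190],np.pi/2-0.10,20,-1)"
```

```text
{"grip": [-1, -1, -1, -1, -1], "offset": [[-0.52, 0.24, 0.0], [-1.04, 0.48, 0.0], [-1.57, 0.7, 0.01], [-2.11, 0.91, 0.0], [-2.11, 0.89, 0.01]], "delta_rot": [[0, 0, -0.003], [0, 0, -0.007], [0, 0, -0.011], [0, 0, -0.014], [0, 0, -0.013]]}
{"grip": [-1, -1, -1, -1, -1], "offset": [[-2.13, 0.85, 0.01], [-2.14, 0.83, 0.0], [-2.14, 0.8, 0.01], [-2.17, 0.77, 0.0], [-2.17, 0.73, 0.01]], "delta_rot": [[0, 0, -0.014], [0, 0, -0.014], [0, 0, -0.014], [0, 0, -0.014], [0, 0, -0.013]]}
{"grip": [-1, -1, -1, -1, -1], "offset": [[-2.18, 0.71, 0.01], [-2.19, 0.68, 0.0], [-2.2, 0.65, 0.01], [-2.2, 0.61, 0.0], [-2.22, 0.59, 0.01]], "delta_rot": [[0, 0, -0.014], [0, 0, -0.014], [0, 0, -0.014], [0, 0, -0.014], [0, 0, -0.013]]}
{"grip": [-1, -1, -1, -1, -1], "offset": [[-2.23, 0.55, 0.01], [-2.23, 0.53, 0.0], [-1.68, 0.37, 0.01], [-1.12, 0.24, -0.0], [-0.56, 0.11, 0.0]], "delta_rot": [[0, 0, -0.014], [0, 0, -0.014], [0, 0, -0.01], [0, 0, -0.007], [0, 0, -0.004]]}
[509.99668131 -34.99732936 190.        ] 1.4709999999999994 2.3025637884757937
```

Emit:
step_arm:
  grip: [-1,-1,-1,-1,-1]
  offset:
    - [-0.52,0.24,0.0]
    - [-1.04,0.48,0.0]
    - [-1.57,0.7,0.01]
    - [-2.11,0.91,0.0]
    - [-2.11,0.89,0.01]
  delta_rot:
    - [0,0,-0.003]
    - [0,0,-0.007]
    - [0,0,-0.011]
    - [0,0,-0.014]
    - [0,0,-0.013]

```text
t: 5.95
position: [479.9, 271.3, 189.6]
tcp_rot: [0.0, 0.8, 0.6, -0.001]
force: [-0.7, 0.7, -1.9]
gripper_width: 17.6
```

Emit:
step_arm:
  grip: [-1,-1,-1,-1,-1]
  offset:
    - [-2.13,0.85,0.01]
    - [-2.14,0.83,0.0]
    - [-2.14,0.8,0.01]
    - [-2.17,0.77,0.0]
    - [-2.17,0.73,0.01]
  delta_rot:
    - [0,0,-0.014]
    - [0,0,-0.014]
    - [0,0,-0.014]
    - [0,0,-0.014]
    - [0,0,-0.013]

```text
t: 6.37
position: [490.9, 156.6, 189.5]
tcp_rot: [-0.0, 0.78, 0.626, -0.0]
force: [-0.1, -0.3, -1.2]
gripper_width: 17.9
```

Emit:
step_arm:
  grip: [-1,-1,-1,-1,-1]
  offset:
    - [-2.18,0.71,0.01]
    - [-2.19,0.68,0.0]
    - [-2.2,0.65,0.01]
    - [-2.2,0.61,0.0]
    - [-2.22,0.59,0.01]
  delta_rot:
    - [0,0,-0.014]
    - [0,0,-0.014]
    - [0,0,-0.014]
    - [0,0,-0.014]
    - [0,0,-0.013]

```text
t: 6.78
position: [501.9, 42.6, 189.2]
tcp_rot: [-0.0, 0.757, 0.653, -0.0]
force: [-0.0, 0.5, -1.5]
gripper_width: 17.6
```

Emit:
step_arm:
  grip: [-1,-1,-1,-1,-1]
  offset:
    - [-2.23,0.55,0.01]
    - [-2.23,0.53,0.0]
    - [-1.68,0.37,0.01]
    - [-1.12,0.24,0.0]
    - [-0.56,0.11,0.0]
  delta_rot:
    - [0,0,-0.014]
    - [0,0,-0.014]
    - [0,0,-0.01]
    - [0,0,-0.007]
    - [0,0,-0.004]

```text
t: 7.2
position: [509.6, -37.7, 188.9]
tcp_rot: [-0.0, 0.742, 0.67, -0.001]
force: [0.8, -0.4, -1.5]
gripper_width: 17.8
```

Emit:
step_arm:
  grip: [-1,-1,-1,-1,-1]
  offset:
    - [0,0,0]
    - [0,0,0]
    - [0,0,0]
    - [0,0,0]
    - [0,0,0]
  delta_rot:
    - [0,0,0]
    - [0,0,0]
    - [0,0,0]
    - [0,0,0]
    - [0,0,0]

```text
t: 7.62
position: [510.0, -35.0, 189.4]
tcp_rot: [-0.0, 0.741, 0.671, 0.0]
force: [-0.1, 0.7, -1.8]
gripper_width: 18.1
```

Run:
```python
from plan import *
st=sensors.sense(); q=st['tcp_rot'];print(st['position'],st['force'],st['wrist_torque'],st['gripper_width'],R.from_quat([*q[1:],q[0]]).as_matrix().round(3))
im=imaging.grab_frame('side'); cv2.imwrite('pics/side_k.png',im);crop(im,260,120,360,200,7,'k1.png')
im=imaging.grab_frame('top'); cv2.imwrite('pics/top_k.png',im);crop(im,310,130,390,210,7,'k2.png')
st=sensors.sense(); print(st['position'])
```

```text
[510.0143072  -34.99134909 189.43430388] [-0.13299993  0.74722869 -1.82988035] [ 0.04771645  0.06764826 -0.02492313] 18.12873003897733 [[ 0.098  0.995 -0.   ]
 [ 0.995 -0.098  0.   ]
 [ 0.    -0.    -1.   ]]
[510.08044251 -35.13634296 189.46379814]
```

View pics/k1.png

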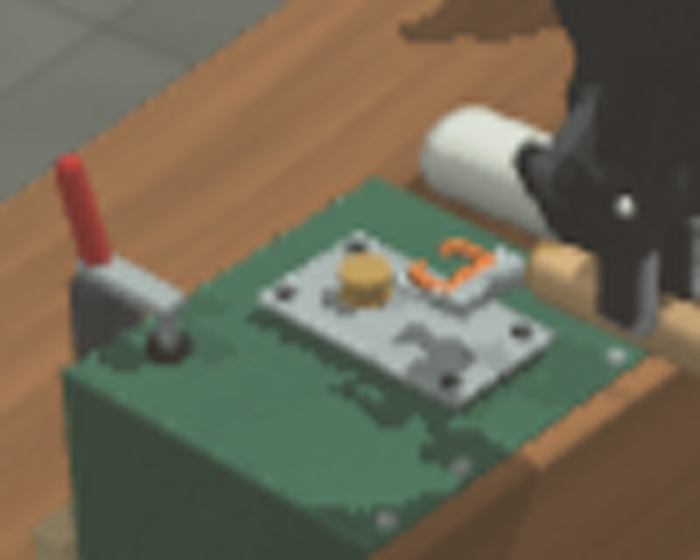

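View pics/k2.png

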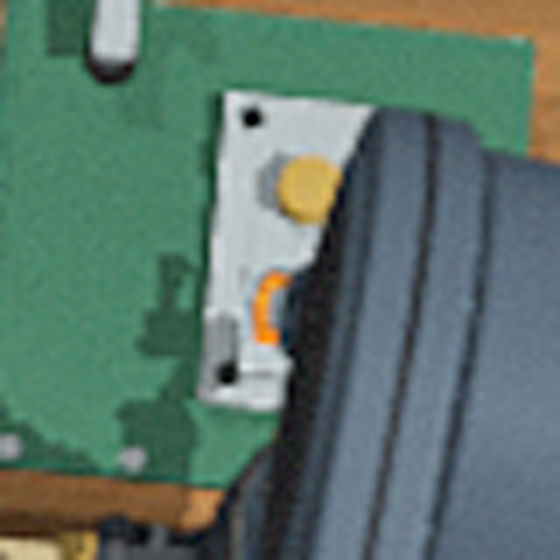

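Run:
```python
from plan import *
yaw=-0.10; ex=np.array([np.cos(yaw),np.sin(yaw)]); ey=np.array([-np.sin(yaw),np.cos(yaw)])
pin=onz('top',310+309/7,130+189/7,149.7)[:2]; print('pin top',pin)
pins=onz('side',260+365/7,120+268/7,149.7)[:2]; print('pin side',pins)
tcp=np.array([510.0,-35.1]); zu=189.45-23
for nm,x,y,z,c in [('clip L outer',0,15.5,7,'top'),('clip L outer',0,15.5,7,'side'),('prong tip L',9,19.5,3,'side'),('prong tip R',9,-19.5,3,'side'),('shoulder L back',-17,19.5,3,'side')]:
    p=tcp+(100+x)*ex+y*ey; u=proj(c,[*p,zu+z]); o=(310,130) if c=='top' else (260,120); print(nm,c,u,(u-o)*7)
p=onz('top',310+252/7,130+315/7,zu+7)[:2]; print('clip L obs rel tcp', (p-tcp)@ex-100,(p-tcp)@ey)
print('pin rel tcp',(pin-tcp)@ex,(pin-tcp)@ey,(pins-tcp)@ex,(pins-tcp)@ey)
s=cv2.imread('pics/side_k.png'); crop(s,310,145,350,175,18,'k3.png')
t=cv2.imread('pics/top_k.png'); crop(t,335,140,370,190,11,'k4.png')
```

```text
pin top [647.98815521 -47.68572637]
pin side [648.87100963 -49.38923277]
clip L outer top [347.66048951 170.97599397] [263.62342656 286.83195777]
clip L outer side [318.99066257 159.26627626] [412.93463801 274.86393381]
prong tip L side [315.50626851 159.86285851] [388.54387954 279.0400096 ]
prong tip R side [325.03901437 153.54001464] [455.27310062 234.78010245]
shoulder L back side [322.79361577 163.5977355 ] [439.55531038 305.1841485 ]
clip L obs rel tcp -9.496477482708372 18.47627936994011
pin rel tcp 138.55526526203553 1.252978832756118 139.60377595133326 -0.35387875888872244
```

View pics/k3.png

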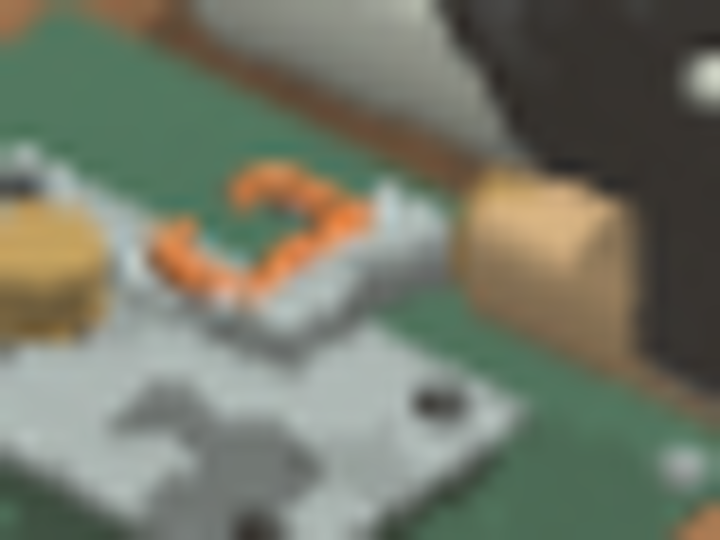

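View pics/k4.png

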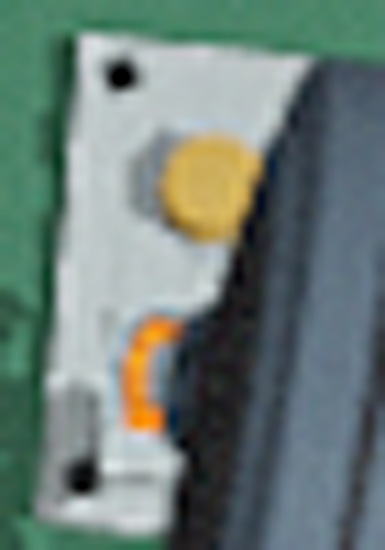

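Run:
```python
import cv2
a=cv2.imread('pics/i2.png'); a=a[70:250,170:330]; cv2.imwrite('pics/i3.png',cv2.resize(a,None,fx=3,fy=3,interpolation=cv2.INTER_CUBIC))
```

```text
(no output)
```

View pics/i3.png

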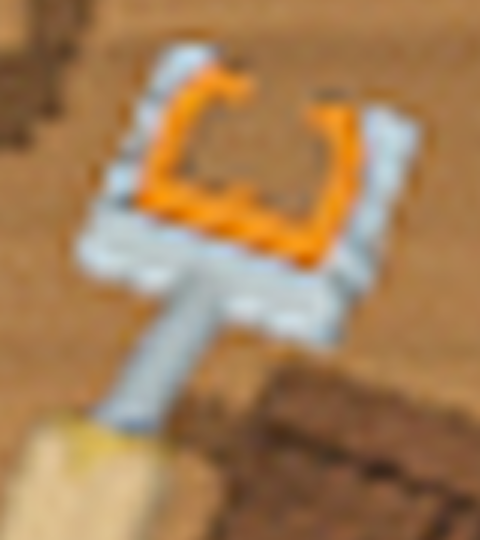

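Run:
```python
from plan import *
yaw=1.236-np.pi/2; 
ex=np.array([np.cos(yaw),np.sin(yaw)]); ey=np.array([-np.sin(yaw),np.cos(yaw)])
tcp=np.array([472.2,352.2]); zu=189.2-23
f=lambda x,y,z:(lambda p:np.round([(p-tcp)@ex-0,(p-tcp)@ey],1))(onz('top',174+x/15,184+y/15,zu+z)[:2])
for n,a in dict(tipL=(158,50,3),tipR=(420,125,3),clipbL=(135,200,7),clipbR=(325,268,7),clipmL=(150,130,7),clipmR=(365,185,7),jawL=(250,85,7),jawR=(310,110,7),rearL=(78,255,5),rearR=(335,345,5),hL=(28,420,35),hR=(170,445,35)).items(): print(n,f(*a))
s=sensors.sense()
```

```text
tipL [104.2  20.9]
tipR [106.1 -20.1]
clipbL [81.9 14.9]
clipbR [ 81.3 -15.2]
clipmL [92.4 16.5]
clipmR [ 94.9 -16.6]
jawL [103.5   4.7]
jawR [102.8  -5. ]
rearL [71.4 20.8]
rearR [ 71. -20.]
hL [47.1  9. ]
hR [ 50.2 -11.5]
```

Run:
```python
from plan import *
yaw=-.1; ex=np.array([np.cos(yaw),np.sin(yaw)]); ey=np.array([-np.sin(yaw),np.cos(yaw)])
tcp=np.array([510.0,-35.1]); zu=189.45-23
g=lambda c,u,v,z:(lambda p:np.round([(p-tcp)@ex,(p-tcp)@ey],1))(onz(c,u,v,z)[:2])
for n,a in dict(clipbL=(240,300,7),clipbR=(372,215,7),jawL=(185,222,7),jawR=(238,205,7),clipmL=(152,255,7),clipmR=(255,165,7)).items(): print(n,g('side',310+a[0]/18,145+a[1]/18,zu+a[2]))
for n,a in dict(cL=(118,395,7),jawLtip=(178,322,7),cbL=(130,432,7)).items(): print(n,g('top',335+a[0]/11,140+a[1]/11,zu+a[2]))
for z in (135,137.4,140):
  print(z,'pin top',g('top',335+211/11,140+188/11,z+12.3),g('top',295+296/5,100+284/5,z+12.3),'side',g('side',260+365/7,120+268/7,z+12.3),g('side',260+313/6,135+140/6,z+12.3))
```

```text
clipbL [84.  16.1]
clipbR [ 83.3 -13. ]
jawL [103.3   6.6]
jawR [100.2  -1.9]
clipmL [101.4  16.1]
clipmR [105.1 -11.4]
cL [88.4 18.9]
jawLtip [104.6   7.9]
cbL [81.  15.8]
135 pin top [138.9   0.9] [139.6   0.9] side [141.9  -2.8] [141.7  -2.7]
137.4 pin top [138.3   1.1] [139.    1.2] side [139.6  -0.4] [139.4  -0.2]
140 pin top [137.8   1.4] [138.5   1.4] side [137.1   2.3] [136.9   2.5]
```

Emit:
step_arm:
  grip: [-1,-1,-1,-1,-1]
  offset:
    - [-0.02,0,0.4]
    - [-0.03,0,0.7]
    - [-0.03,0,0.6]
    - [0,0,0.3]
    - [0,0,0.2]
  delta_rot:
    - [0,0,0]
    - [0,0,0]
    - [0,0,0]
    - [0,0,0]
    - [0,0,0]

```text
t: 8.13
position: [509.3, -36.4, 166.0]
tcp_rot: [-0.001, 0.742, 0.671, -0.001]
force: [0.3, 0.0, -1.7]
gripper_width: 17.7
```

Emit:
step_arm:
  grip: [-1,-1,-1,-1,-1]
  offset:
    - [0,0,0.1]
    - [0,0,0.1]
    - [0,0,0]
    - [0,0,0]
    - [0,0,0]
  delta_rot:
    - [0,0,0]
    - [0,0,0]
    - [0,0,0]
    - [0,0,0]
    - [0,0,0]

```text
t: 8.55
position: [510.2, -36.6, 165.8]
tcp_rot: [0.0, 0.742, 0.671, 0.0]
force: [-0.1, -1.6, -1.4]
gripper_width: 17.7
```

Run:
```python
from plan import *
st=sensors.sense(); print(st['position'],st['force'],st['wrist_torque'])
im=imaging.grab_frame('side'); cv2.imwrite('pics/side_l.png',im);crop(im,300,140,350,180,15,'l1.png')
st=sensors.sense(); print(st['position'],st['force'],st['wrist_torque'])
```

```text
[510.2035552  -36.59958119 165.7683047 ] [-0.12494535 -1.57814694 -1.40047049] [0.03183798 0.02132722 0.01179289]
[510.18718713 -36.58031285 165.72873021] [-0.33734381 -0.03743921 -1.53491641] [0.03818647 0.00740946 0.05014307]
```

View pics/l1.png

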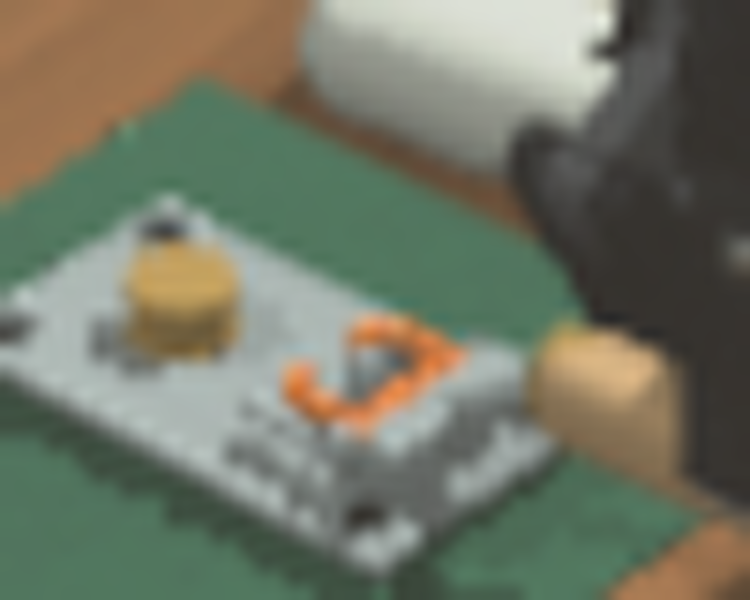

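Emit:
step_arm:
  grip: [-1,-1,-1,-1]
  offset:
    - [0,0,0.05]
    - [0,0,0.05]
    - [0,0,0.05]
    - [0,0,0.05]
  delta_rot:
    - [0,0,0]
    - [0,0,0]
    - [0,0,0]
    - [0,0,0]

```text
t: 8.93
position: [510.0, -36.5, 163.4]
tcp_rot: [-0.0, 0.742, 0.671, 0.0]
force: [0.7, 0.5, -1.3]
gripper_width: 17.3
```

```bash
cat > s.py <<'E'
from h import *
st=sensors.sense(); yaw=-.1; ex=np.array([np.cos(yaw),np.sin(yaw),0]); ey=np.array([-np.sin(yaw),np.cos(yaw),0])
p=st['position'];f=st['force'];m=st['wrist_torque']
print(st['t'],'p',p.round(2),'fwd/lat',round(p@ex,2),round(p@ey,2),'F fwd,lat,z',(f@ex).round(2),(f@ey).round(2),f[2].round(2),'M',(m@ex).round(3),(m@ey).round(3),m[2].round(3))
E
python3 s.py
```

```text
8.9333 p [509.98 -36.53 163.36] fwd/lat 511.08 14.57 F fwd,lat,z 0.67 0.57 -1.34 M 0.046 0.08 0.022
```

Emit:
step_arm:
  grip: [-1,-1,-1]
  offset:
    - [0,0,0.05]
    - [0,0,0.05]
    - [0,0,0]
  delta_rot:
    - [0,0,0]
    - [0,0,0]
    - [0,0,0]

```text
t: 9.18
position: [509.9, -36.5, 162.2]
tcp_rot: [-0.0, 0.741, 0.671, -0.0]
force: [-0.0, -0.3, -0.8]
gripper_width: 17.4
```

```bash
python3 s.py
```

```text
9.1833 p [509.87 -36.52 162.21] fwd/lat 510.97 14.56 F fwd,lat,z 0.01 -0.31 -0.75 M -0.015 0.099 -0.01
```

Emit:
step_arm:
  grip: [-1,-1,-1]
  offset:
    - [0,0,0.04]
    - [0,0,0.04]
    - [0,0,0]
  delta_rot:
    - [0,0,0]
    - [0,0,0]
    - [0,0,0]

```text
t: 9.43
position: [510.0, -36.5, 161.5]
tcp_rot: [-0.0, 0.741, 0.671, -0.0]
force: [0.8, -0.1, -1.7]
gripper_width: 18.1
```

```bash
python3 s.py
```

```text
9.4333 p [509.95 -36.5  161.52] fwd/lat 511.05 14.59 F fwd,lat,z 0.84 0.02 -1.73 M 0.02 0.056 -0.029
```

Emit:
step_arm:
  grip: [-1,-1,-1,-1]
  offset:
    - [0,0,0.04]
    - [0,0,0.04]
    - [0,0,0]
    - [0,0,0]
  delta_rot:
    - [0,0,0]
    - [0,0,0]
    - [0,0,0]
    - [0,0,0]

```text
t: 9.77
position: [510.0, -36.5, 160.8]
tcp_rot: [-0.0, 0.741, 0.671, -0.0]
force: [0.6, 0.3, -1.8]
gripper_width: 17.8
```

```bash
python3 s.py
```

```text
9.7667 p [509.97 -36.54 160.78] fwd/lat 511.07 14.55 F fwd,lat,z 0.53 0.39 -1.76 M 0.053 0.05 -0.006
```

Emit:
step_arm:
  grip: [-1,-1,-1,-1]
  offset:
    - [0,0,0.04]
    - [0,0,0.04]
    - [0,0,0]
    - [0,0,0]
  delta_rot:
    - [0,0,0]
    - [0,0,0]
    - [0,0,0]
    - [0,0,0]

```text
t: 10.1
position: [510.0, -36.6, 160.0]
tcp_rot: [-0.0, 0.741, 0.671, -0.0]
force: [0.7, 0.0, -2.2]
gripper_width: 17.7
```

```bash
python3 s.py
```

```text
10.1 p [509.95 -36.55 159.97] fwd/lat 511.05 14.54 F fwd,lat,z 0.72 0.09 -2.22 M 0.031 0.031 -0.027
```

Emit:
step_arm:
  grip: [-1,-1,-1,-1]
  offset:
    - [0,0,0.04]
    - [0,0,0.04]
    - [0,0,0]
    - [0,0,0]
  delta_rot:
    - [0,0,0]
    - [0,0,0]
    - [0,0,0]
    - [0,0,0]

```text
t: 10.43
position: [510.1, -36.5, 159.3]
tcp_rot: [0.0, 0.741, 0.671, 0.0]
force: [-0.4, 0.1, -0.8]
gripper_width: 18.0
```

```bash
python3 s.py; python3 -c "
from h import *
im=imaging.grab_frame('side'); cv2.imwrite('pics/side_m.png',im);crop(im,300,140,350,180,15,'m1.png')"; python3 s.py
```

```text
10.4333 p [510.07 -36.55 159.28] fwd/lat 511.17 14.56 F fwd,lat,z -0.42 0.08 -0.77 M 0.011 0.057 0.02
10.4833 p [510.05 -36.54 159.27] fwd/lat 511.15 14.56 F fwd,lat,z 0.87 -0.49 -1.15 M -0.057 0.034 0.067
```

View pics/m1.png

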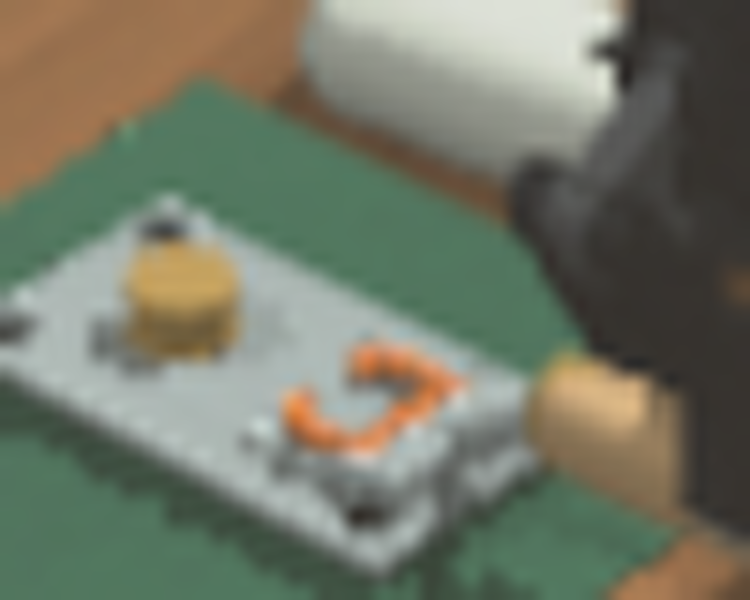

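Emit:
step_arm:
  grip: [-1,-1,-1,-1]
  offset:
    - [0,0,0.03]
    - [0,0,0.03]
    - [0,0,0]
    - [0,0,0]
  delta_rot:
    - [0,0,0]
    - [0,0,0]
    - [0,0,0]
    - [0,0,0]

```text
t: 10.82
position: [510.1, -36.6, 158.7]
tcp_rot: [0.0, 0.741, 0.671, 0.0]
force: [1.1, 0.6, -0.3]
gripper_width: 17.8
```

```bash
python3 s.py
```

```text
10.8167 p [510.08 -36.55 158.73] fwd/lat 511.18 14.55 F fwd,lat,z 0.99 0.69 -0.29 M -0.07 -0.005 -0.051
```

Emit:
step_arm:
  grip: [-1,-1,-1,-1]
  offset:
    - [0,0,0.03]
    - [0,0,0.02]
    - [0,0,0]
    - [0,0,0]
  delta_rot:
    - [0,0,0]
    - [0,0,0]
    - [0,0,0]
    - [0,0,0]

```text
t: 11.15
position: [510.1, -36.5, 158.3]
tcp_rot: [0.0, 0.741, 0.671, 0.0]
force: [-0.1, 0.2, 1.1]
gripper_width: 18.0
```

```bash
python3 s.py
```

```text
11.15 p [510.07 -36.54 158.27] fwd/lat 511.17 14.56 F fwd,lat,z -0.16 0.22 1.08 M -0.007 -0.022 -0.011
```

Emit:
step_arm:
  grip: [-1,-1,-1,-1,-1]
  offset:
    - [0,0.1,0]
    - [0,0.2,0]
    - [0,0.3,0]
    - [0,0.3,0]
    - [0,0.3,0]
  delta_rot:
    - [0,0,0]
    - [0,0,0]
    - [0,0,0]
    - [0,0,0]
    - [0,0,0]

```text
t: 11.57
position: [522.4, -37.8, 158.1]
tcp_rot: [0.0, 0.741, 0.671, 0.0]
force: [-0.5, 0.3, 0.3]
gripper_width: 17.7
```

Emit:
step_arm:
  grip: [-1,-1,-1,-1]
  offset:
    - [0,0.2,0]
    - [0,0.1,0]
    - [0,0,0]
    - [0,0,0]
  delta_rot:
    - [0,0,0]
    - [0,0,0]
    - [0,0,0]
    - [0,0,0]

```text
t: 11.9
position: [525.1, -38.1, 158.1]
tcp_rot: [0.0, 0.741, 0.671, 0.0]
force: [0.2, 0.1, -0.7]
gripper_width: 17.8
```

```bash
python3 s.py; python3 -c "
from h import *
im=imaging.grab_frame('side'); cv2.imwrite('pics/side_n.png',im);crop(im,300,140,350,180,15,'n1.png')
im=imaging.grab_frame('top'); cv2.imwrite('pics/top_n.png',im);crop(im,335,140,375,185,13,'n2.png')"; python3 s.py
```

```text
11.9 p [525.14 -38.06 158.13] fwd/lat 526.32 14.55 F fwd,lat,z 0.22 0.09 -0.74 M -0.061 -0.122 -0.03
12.0 p [524.98 -38.04 158.14] fwd/lat 526.15 14.56 F fwd,lat,z -0.75 0.23 0.03 M 0.009 -0.126 -0.032
```

View pics/n1.png

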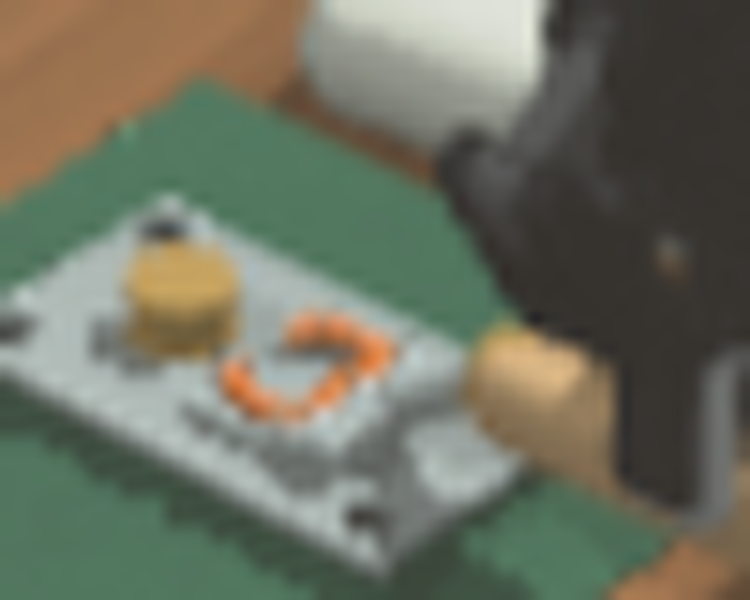

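View pics/n2.png

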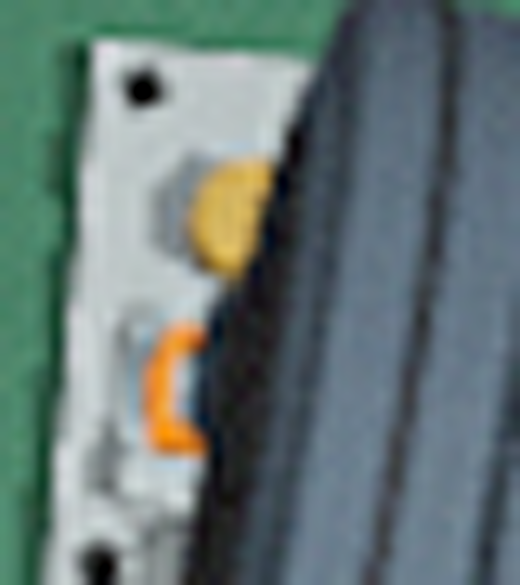

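Run:
```python
from plan import *
yaw=-.1; ex=np.array([np.cos(yaw),np.sin(yaw)]); ey=np.array([-np.sin(yaw),np.cos(yaw)])
tcp=np.array([525.05,-38.05])
g=lambda c,u,v,z:(lambda p:np.round([(p-tcp)@ex,(p-tcp)@ey],1))(onz(c,u,v,z)[:2])
for z in (135.5,138):
  T=lambda x,y,h:g('top',335+x/13,140+y/13,z+h); S=lambda x,y,h:g('side',300+x/15,140+y/15,z+h)
  print(z,'TOP clipL',T(146,395,7),'jawtip',T(205,328,7),'backL',T(150,452,7),'pinL edge',T(189,222,12.3),'plateL',T(75,300,0),T(62,450,0))
  print('SIDE back',S(283,422,7),S(398,352,7),'jaw',S(240,352,7),S(283,335,7),'out',S(222,385,7),S(310,312,7),'pin',S(183,268,12.3))
```

```text
135.5 TOP clipL [91.5 17.9] jawtip [104.7   8.3] backL [81.3 16.3] pinL edge [122.5  13.2] plateL [109.   31.6] [81.4 31.6]
SIDE back [86.5 15.8] [ 84.8 -14. ] jaw [106.7   4.9] [104.3  -4.2] out [102.4  14.6] [105.3 -12.9] pin [127.4  -2.5]
138 TOP clipL [91.1 18.1] jawtip [104.2   8.5] backL [80.8 16.5] pinL edge [122.   13.4] plateL [108.5  31.8] [81.  31.8]
SIDE back [84.3 18.3] [ 82.6 -11.4] jaw [104.4   7.4] [102.   -1.7] out [100.1  17.2] [103.  -10.3] pin [1.25e+02 1.00e-01]
```

Emit:
step_arm:
  grip: [-1,-1,-1,-1,-1]
  offset:
    - [-0.02,0.1,0]
    - [-0.02,0.2,0]
    - [0,0.2,0]
    - [0,0.1,0]
    - [0,0.1,0]
  delta_rot:
    - [0,0,0]
    - [0,0,0]
    - [0,0,0]
    - [0,0,0]
    - [0,0,0]

```text
t: 12.42
position: [532.0, -39.2, 158.1]
tcp_rot: [-0.0, 0.741, 0.671, -0.0]
force: [0.1, -0.9, 0.9]
gripper_width: 17.7
```

Emit:
step_arm:
  grip: [-1,-1,-1]
  offset:
    - [0,0.1,0]
    - [0,0.1,0]
    - [0,0,0]
  delta_rot:
    - [0,0,0]
    - [0,0,0]
    - [0,0,0]

```text
t: 12.67
position: [534.1, -39.4, 158.1]
tcp_rot: [0.0, 0.742, 0.671, 0.0]
force: [0.8, 0.4, -0.2]
gripper_width: 17.9
```

```bash
python3 s.py
```

```text
12.6667 p [534.09 -39.36 158.08] fwd/lat 535.35 14.15 F fwd,lat,z 0.72 0.49 -0.24 M 0.01 -0.124 -0.028
```

Emit:
step_arm:
  grip: [-1,-1,-1,-1]
  offset:
    - [0,0.06,0]
    - [0,0.06,0]
    - [0,0.06,0]
    - [0,0,0]
  delta_rot:
    - [0,0,0]
    - [0,0,0]
    - [0,0,0]
    - [0,0,0]

```text
t: 13.0
position: [535.7, -39.5, 158.1]
tcp_rot: [0.0, 0.741, 0.671, 0.0]
force: [-0.4, -0.1, -0.7]
gripper_width: 17.6
```

```bash
python3 s.py
```

```text
13.0 p [535.74 -39.5  158.13] fwd/lat 537.01 14.18 F fwd,lat,z -0.39 -0.16 -0.7 M 0.022 -0.097 -0.01
```

Emit:
step_arm:
  grip: [-1,-1,-1,-1]
  offset:
    - [0,0.06,0]
    - [0,0.06,0]
    - [0,0.05,0]
    - [0,0,0]
  delta_rot:
    - [0,0,0]
    - [0,0,0]
    - [0,0,0]
    - [0,0,0]

```text
t: 13.33
position: [537.5, -39.7, 158.1]
tcp_rot: [0.0, 0.741, 0.671, 0.0]
force: [0.8, 0.0, 0.2]
gripper_width: 17.6
```

```bash
python3 s.py
```

```text
13.3333 p [537.45 -39.7  158.12] fwd/lat 538.73 14.16 F fwd,lat,z 0.74 0.11 0.16 M -0.013 -0.013 -0.012
```

Emit:
step_arm:
  grip: [-1,-1,-1,-1]
  offset:
    - [0,0.05,0]
    - [0,0.05,0]
    - [0,0.05,0]
    - [0,0,0]
  delta_rot:
    - [0,0,0]
    - [0,0,0]
    - [0,0,0]
    - [0,0,0]

```text
t: 13.67
position: [538.9, -39.8, 158.1]
tcp_rot: [0.0, 0.741, 0.671, 0.0]
force: [0.6, 0.5, 0.4]
gripper_width: 17.7
```

```bash
python3 s.py
```

```text
13.6667 p [538.94 -39.83 158.12] fwd/lat 540.22 14.17 F fwd,lat,z 0.52 0.53 0.44 M -0.002 -0.082 0.031
```

Emit:
step_arm:
  grip: [-1,-1,-1,-1]
  offset:
    - [0,0.05,0]
    - [0,0.05,0]
    - [0,0.05,0]
    - [0,0,0]
  delta_rot:
    - [0,0,0]
    - [0,0,0]
    - [0,0,0]
    - [0,0,0]

```text
t: 14.0
position: [540.0, -39.9, 158.0]
tcp_rot: [-0.0, 0.741, 0.671, -0.0]
force: [-2.0, 1.6, 0.5]
gripper_width: 17.8
```

```bash
python3 s.py
```

```text
14.0 p [539.96 -39.89 157.99] fwd/lat 541.25 14.22 F fwd,lat,z -2.11 1.37 0.55 M -0.024 0.221 0.051
```

Emit:
step_arm:
  grip: [-1,-1,-1,-1]
  offset:
    - [0.03,0,0]
    - [0.02,0.03,0]
    - [0,0.03,0]
    - [0,0,0]
  delta_rot:
    - [0,0,0]
    - [0,0,0]
    - [0,0,0]
    - [0,0,0]

```text
t: 14.33
position: [540.3, -39.6, 158.0]
tcp_rot: [-0.0, 0.742, 0.671, -0.001]
force: [-4.0, -0.3, 1.5]
gripper_width: 17.7
```

```bash
python3 s.py; python3 -c "
from h import *
im=imaging.grab_frame('side'); cv2.imwrite('pics/side_o.png',im);crop(im,300,140,350,180,15,'o1.png')
im=imaging.grab_frame('top'); cv2.imwrite('pics/top_o.png',im);crop(im,335,140,375,185,13,'o2.png')"; python3 s.py
```

```text
14.3333 p [540.32 -39.56 158.  ] fwd/lat 541.57 14.58 F fwd,lat,z -3.98 -0.73 1.55 M -0.143 0.659 -0.032
14.4333 p [540.39 -39.51 158.02] fwd/lat 541.64 14.63 F fwd,lat,z -3.17 -1.26 1.5 M -0.112 0.714 -0.036
```

View pics/o1.png

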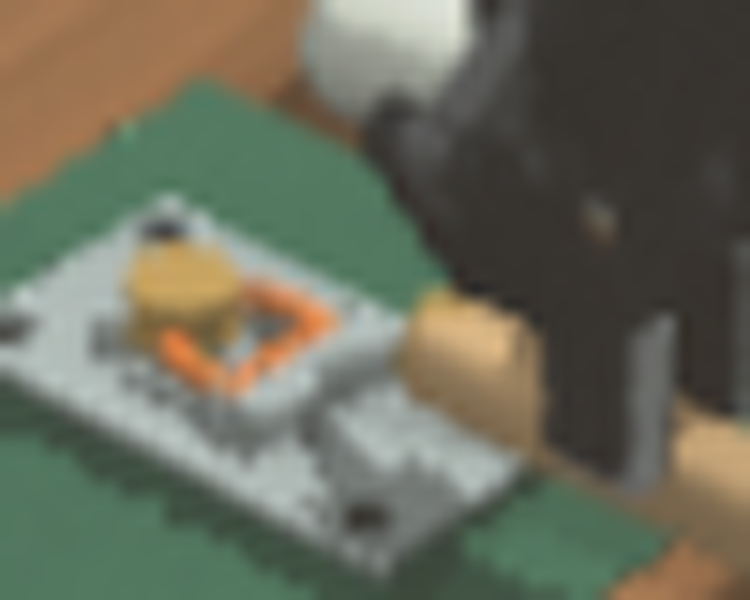

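View pics/o2.png

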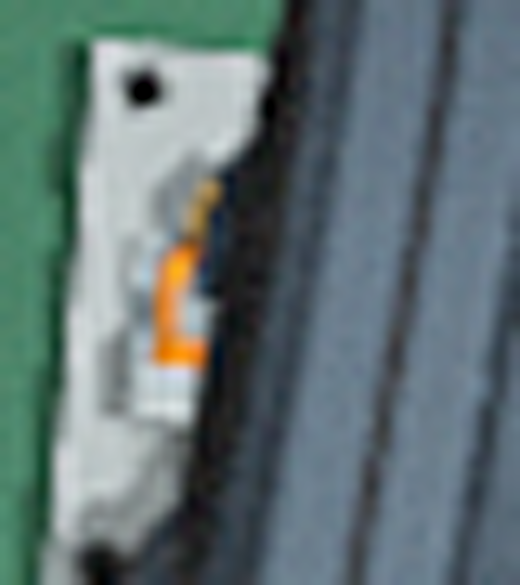

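Emit:
step_arm:
  grip: [-1,-1,-1,-1]
  offset:
    - [-0.02,0.03,0]
    - [0,0.03,0]
    - [0,0.03,0]
    - [0,0,0]
  delta_rot:
    - [0,0,0]
    - [0,0,0]
    - [0,0,0]
    - [0,0,0]

```text
t: 14.77
position: [540.8, -39.7, 157.9]
tcp_rot: [-0.001, 0.741, 0.671, -0.001]
force: [-5.0, 0.8, 2.3]
gripper_width: 17.8
```

```bash
python3 s.py
```

```text
14.7667 p [540.75 -39.69 157.88] fwd/lat 542.01 14.5 F fwd,lat,z -5.03 0.33 2.34 M -0.147 1.105 -0.013
```

Emit:
step_arm:
  grip: [-1,-1,-1,-1]
  offset:
    - [0,0.04,0]
    - [0,0.04,0]
    - [0,0.04,-0.01]
    - [0,0,0]
  delta_rot:
    - [0,0,0]
    - [0,0,0]
    - [0,0,0]
    - [0,0,0]

```text
t: 15.1
position: [541.2, -39.7, 157.9]
tcp_rot: [-0.001, 0.741, 0.671, -0.001]
force: [-6.9, 0.5, 2.9]
gripper_width: 18.0
```

```bash
python3 s.py
```

```text
15.1 p [541.22 -39.68 157.91] fwd/lat 542.48 14.55 F fwd,lat,z -6.92 -0.17 2.91 M -0.096 1.357 -0.039
```

Emit:
step_arm:
  grip: [-1,-1,-1,-1]
  offset:
    - [0,0.04,0]
    - [0,0.04,0]
    - [0,0.04,-0.01]
    - [0,0,0]
  delta_rot:
    - [0,0,0]
    - [0,0,0]
    - [0,0,0]
    - [0,0,0]

```text
t: 15.43
position: [542.2, -39.8, 158.0]
tcp_rot: [-0.002, 0.741, 0.671, -0.001]
force: [-8.1, 0.0, 2.5]
gripper_width: 17.8
```

```bash
python3 s.py
```

```text
15.4333 p [542.24 -39.78 157.96] fwd/lat 543.5 14.55 F fwd,lat,z -8.05 -0.81 2.5 M -0.092 1.46 -0.024
```

Emit:
step_arm:
  grip: [-1,-1,-1,-1,-1]
  offset:
    - [0,0.04,0]
    - [0,0.04,0]
    - [0,0.04,0]
    - [0,0.03,0]
    - [0,0,0]
  delta_rot:
    - [0,0,0]
    - [0,0,0]
    - [0,0,0]
    - [0,0,0]
    - [0,0,0]

```text
t: 15.85
position: [543.8, -40.0, 158.0]
tcp_rot: [-0.002, 0.741, 0.671, -0.001]
force: [-6.6, 0.3, 2.9]
gripper_width: 18.0
```

```bash
python3 s.py
```

```text
15.85 p [543.83 -39.95 157.96] fwd/lat 545.1 14.54 F fwd,lat,z -6.62 -0.37 2.91 M -0.127 1.394 -0.028
```

Emit:
step_arm:
  grip: [-1,-1,-1,-1,-1]
  offset:
    - [0,0.04,0]
    - [0,0.04,0]
    - [0,0.04,0]
    - [0,0.03,0]
    - [0,0,0]
  delta_rot:
    - [0,0,0]
    - [0,0,0]
    - [0,0,0]
    - [0,0,0]
    - [0,0,0]

```text
t: 16.27
position: [548.3, -40.4, 158.4]
tcp_rot: [0.001, 0.741, 0.671, 0.001]
force: [-0.6, 0.2, -0.3]
gripper_width: 17.6
```

```bash
python3 s.py
```

```text
16.2667 p [548.3  -40.43 158.36] fwd/lat 549.6 14.51 F fwd,lat,z -0.62 0.14 -0.29 M -0.064 0.054 -0.05
```

Emit:
step_arm:
  grip: [-1,-1,-1,-1]
  offset:
    - [0,0.04,0]
    - [0,0.04,0]
    - [0,0.04,0]
    - [0,0,0]
  delta_rot:
    - [0,0,0]
    - [0,0,0]
    - [0,0,0]
    - [0,0,0]

```text
t: 16.6
position: [548.9, -40.5, 158.4]
tcp_rot: [0.0, 0.741, 0.671, 0.0]
force: [-0.1, 1.1, -0.5]
gripper_width: 17.5
```

```bash
python3 s.py
```

```text
16.6 p [548.93 -40.51 158.35] fwd/lat 550.23 14.49 F fwd,lat,z -0.24 1.12 -0.46 M -0.0 -0.042 0.036
```

Emit:
step_arm:
  grip: [-1,-1,-1,-1]
  offset:
    - [0,0.04,0]
    - [0,0.04,0]
    - [0,0.04,0]
    - [0,0,0]
  delta_rot:
    - [0,0,0]
    - [0,0,0]
    - [0,0,0]
    - [0,0,0]

```text
t: 16.93
position: [549.7, -40.6, 158.3]
tcp_rot: [0.0, 0.741, 0.671, 0.0]
force: [-1.0, 0.0, -1.0]
gripper_width: 17.6
```

```bash
python3 s.py
```

```text
16.9333 p [549.69 -40.6  158.31] fwd/lat 551.0 14.48 F fwd,lat,z -0.97 -0.09 -0.98 M -0.008 0.049 -0.033
```

Emit:
step_arm:
  grip: [-1,-1,-1,-1]
  offset:
    - [0,0.04,0]
    - [0,0.04,0]
    - [0,0.04,0]
    - [0,0,0]
  delta_rot:
    - [0,0,0]
    - [0,0,0]
    - [0,0,0]
    - [0,0,0]

```text
t: 17.27
position: [550.9, -40.7, 158.3]
tcp_rot: [0.0, 0.741, 0.671, 0.0]
force: [-1.1, 0.6, -0.2]
gripper_width: 17.8
```

```bash
python3 s.py
```

```text
17.2667 p [550.86 -40.73 158.34] fwd/lat 552.18 14.47 F fwd,lat,z -1.14 0.45 -0.18 M 0.007 0.035 0.021
```

Emit:
step_arm:
  grip: [-1,-1,-1,-1]
  offset:
    - [0,0.04,0]
    - [0,0.04,0]
    - [0,0.04,0]
    - [0,0,0]
  delta_rot:
    - [0,0,0]
    - [0,0,0]
    - [0,0,0]
    - [0,0,0]

```text
t: 17.6
position: [552.1, -40.8, 158.3]
tcp_rot: [0.0, 0.741, 0.671, 0.0]
force: [-0.3, -0.2, 0.3]
gripper_width: 17.8
```

```bash
python3 s.py; python3 -c "
from h import *
im=imaging.grab_frame('side'); cv2.imwrite('pics/side_p.png',im);crop(im,300,140,350,180,15,'p1.png')"
```

```text
17.6 p [552.06 -40.82 158.29] fwd/lat 553.38 14.49 F fwd,lat,z -0.28 -0.23 0.3 M 0.009 0.081 0.03
```

View pics/p1.png

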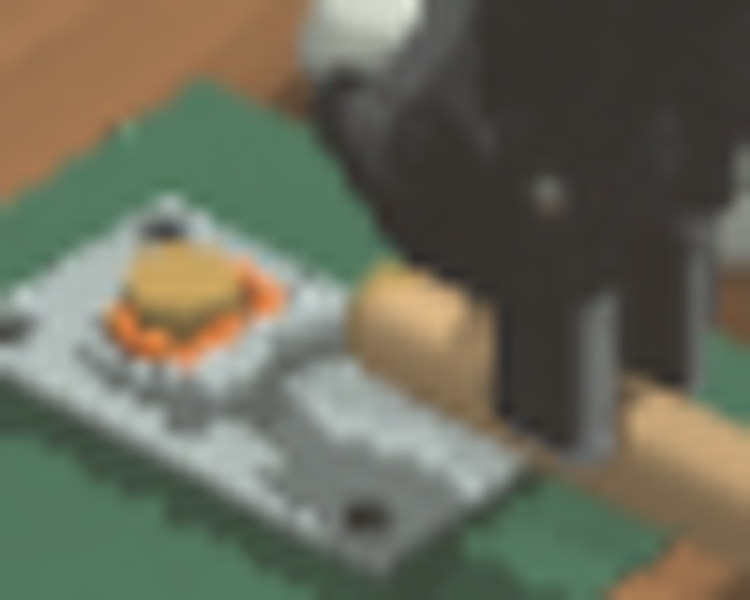

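The side view shows the clip around the pin under its head at (180,320), close to home. I'll keep going until the force climbs.

Emit:
step_arm:
  grip: [-1,-1,-1,-1]
  offset:
    - [0,0.04,0]
    - [0,0.04,0]
    - [0,0.03,0]
    - [0,0,0]
  delta_rot:
    - [0,0,0]
    - [0,0,0]
    - [0,0,0]
    - [0,0,0]

```text
t: 17.98
position: [552.5, -40.9, 158.2]
tcp_rot: [-0.0, 0.742, 0.671, -0.0]
force: [-3.3, 0.3, 1.1]
gripper_width: 17.4
```

```bash
python3 s.py
```

```text
17.9833 p [552.53 -40.9  158.22] fwd/lat 553.86 14.46 F fwd,lat,z -3.35 -0.08 1.13 M -0.079 0.532 -0.024
```

Emit:
step_arm:
  grip: [-1,-1,-1,-1]
  offset:
    - [0,0.04,0]
    - [0,0.04,0]
    - [0,0.03,0]
    - [0,0,0]
  delta_rot:
    - [0,0,0]
    - [0,0,0]
    - [0,0,0]
    - [0,0,0]

```text
t: 18.32
position: [552.7, -40.9, 158.1]
tcp_rot: [-0.001, 0.741, 0.671, -0.001]
force: [-4.7, 0.6, 1.8]
gripper_width: 17.5
```

```bash
python3 s.py
```

```text
18.3167 p [552.73 -40.91 158.09] fwd/lat 554.05 14.48 F fwd,lat,z -4.74 0.15 1.79 M -0.021 1.13 -0.016
```

Emit:
step_arm:
  grip: [-1,-1,-1,-1,-1]
  offset:
    - [0,0.04,0]
    - [0,0.04,-0.01]
    - [0,0.04,0]
    - [0,0,0]
    - [0,0,0]
  delta_rot:
    - [0,0,0]
    - [0,0,0]
    - [0,0,0]
    - [0,0,0]
    - [0,0,0]

```text
t: 18.73
position: [552.9, -40.9, 158.1]
tcp_rot: [-0.002, 0.741, 0.671, -0.002]
force: [-7.8, 0.3, 2.3]
gripper_width: 18.0
```

```bash
python3 s.py
```

```text
18.7333 p [552.9  -40.91 158.08] fwd/lat 554.22 14.49 F fwd,lat,z -7.84 -0.48 2.28 M -0.103 1.597 -0.024
```

Emit:
step_arm:
  grip: [-1,-1,-1,-1,-1]
  offset:
    - [0,0.04,0]
    - [0,0.04,0]
    - [0,0.03,-0.01]
    - [0,0,0]
    - [0,0,0]
  delta_rot:
    - [0,0,0]
    - [0,0,0]
    - [0,0,0]
    - [0,0,0]
    - [0,0,0]

```text
t: 19.15
position: [553.0, -40.9, 158.1]
tcp_rot: [-0.003, 0.741, 0.671, -0.003]
force: [-9.7, 1.2, 4.6]
gripper_width: 17.6
```

```bash
python3 s.py; python3 -c "
from h import *
im=imaging.grab_frame('side'); cv2.imwrite('pics/side_q.png',im);crop(im,300,140,350,180,15,'q1.png')"; python3 s.py
```

```text
19.15 p [553.01 -40.88 158.06] fwd/lat 554.33 14.54 F fwd,lat,z -9.75 0.23 4.59 M -0.046 1.996 0.005
19.2 p [553.02 -40.89 158.03] fwd/lat 554.34 14.53 F fwd,lat,z -10.09 0.53 3.9 M -0.05 2.016 0.042
```

View pics/q1.png

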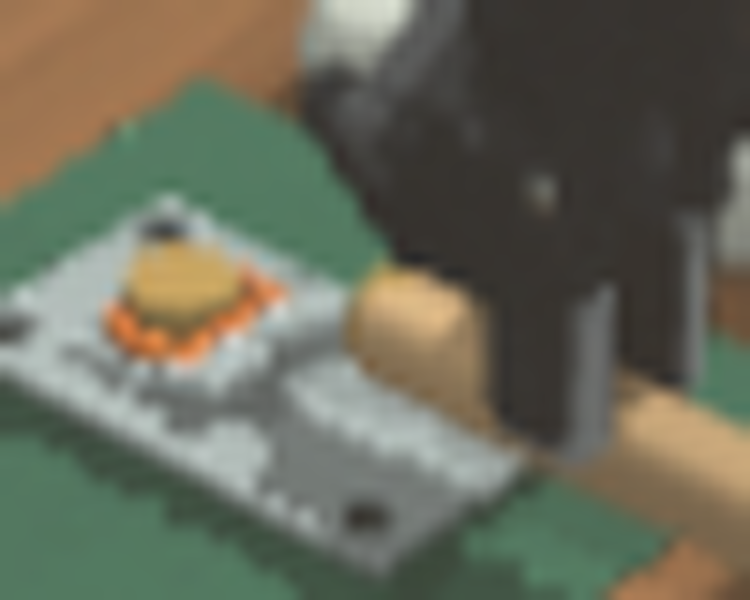

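Emit:
step_arm:
  grip: [-1,-1,-1,-1,-1]
  offset:
    - [0,-0.1,0]
    - [0,-0.12,0]
    - [0,-0.12,0]
    - [0,-0.1,0]
    - [0,0,0]
  delta_rot:
    - [0,0,0]
    - [0,0,0]
    - [0,0,0]
    - [0,0,0]
    - [0,0,0]

```text
t: 19.62
position: [552.6, -40.9, 158.5]
tcp_rot: [0.0, 0.741, 0.671, 0.0]
force: [-1.0, 0.5, 0.2]
gripper_width: 17.5
```

```bash
python3 s.py
```

```text
19.6167 p [552.57 -40.9  158.53] fwd/lat 553.89 14.47 F fwd,lat,z -1.05 0.38 0.19 M -0.033 0.228 0.006
```

Force is released and the shoulder is still near home. Now drawing the fork back slowly.

Emit:
step_arm:
  grip: [-1,-1,-1,-1,-1]
  offset:
    - [0,-0.1,0]
    - [0,-0.12,0]
    - [0,-0.15,0]
    - [0,-0.15,0]
    - [0,-0.15,0]
  delta_rot:
    - [0,0,0]
    - [0,0,0]
    - [0,0,0]
    - [0,0,0]
    - [0,0,0]

```text
t: 20.03
position: [545.5, -40.2, 158.6]
tcp_rot: [0.0, 0.741, 0.671, 0.0]
force: [0.4, 0.4, -1.6]
gripper_width: 17.6
```

```bash
python3 s.py; python3 -c "
from h import *
im=imaging.grab_frame('side'); cv2.imwrite('pics/side_r.png',im);crop(im,300,140,350,180,15,'r1.png')"; python3 s.py
```

```text
20.0333 p [545.49 -40.19 158.59] fwd/lat 546.78 14.47 F fwd,lat,z 0.31 0.45 -1.65 M -0.026 -0.092 0.048
20.0833 p [545.07 -40.13 158.59] fwd/lat 546.35 14.49 F fwd,lat,z -0.52 -0.07 -0.13 M -0.043 -0.005 -0.037
```

View pics/r1.png

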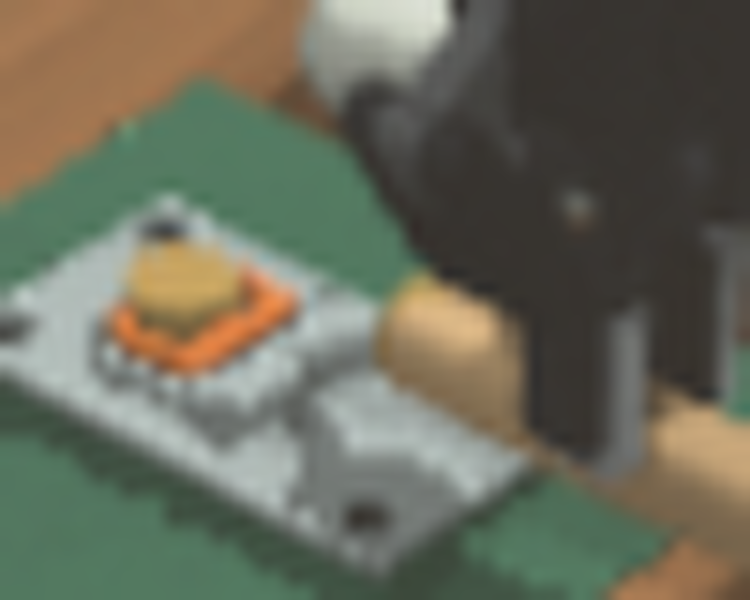

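Emit:
step_arm:
  grip: [-1,-1,-1,-1,-1]
  offset:
    - [0,-0.15,0]
    - [0,-0.2,0]
    - [0,-0.25,0]
    - [0,-0.3,0]
    - [0,-0.3,0]
  delta_rot:
    - [0,0,0]
    - [0,0,0]
    - [0,0,0]
    - [0,0,0]
    - [0,0,0]

```text
t: 20.5
position: [533.1, -38.9, 158.5]
tcp_rot: [-0.0, 0.741, 0.671, 0.0]
force: [1.0, 0.3, -0.9]
gripper_width: 17.9
```

Emit:
step_arm:
  grip: [-1,-1,-1,-1,-1]
  offset:
    - [0,-0.4,0]
    - [0,-0.5,0]
    - [0,-0.6,0]
    - [0,-0.6,0]
    - [0,-0.5,0]
  delta_rot:
    - [0,0,0]
    - [0,0,0]
    - [0,0,0]
    - [0,0,0]
    - [0,0,0]

```text
t: 20.92
position: [506.7, -36.3, 158.5]
tcp_rot: [-0.0, 0.741, 0.671, -0.0]
force: [0.4, -0.0, -0.5]
gripper_width: 17.5
```

Emit:
step_arm:
  grip: [-1,-1,-1,-1,-1]
  offset:
    - [0,-0.4,-0.2]
    - [0,-0.3,-0.5]
    - [0,0,-1.0]
    - [0,0,-0.9]
    - [0,0,-0.5]
  delta_rot:
    - [0,0,0]
    - [0,0,0]
    - [0,0,0]
    - [0,0,0]
    - [0,0,0]

```text
t: 21.33
position: [501.6, -35.9, 191.8]
tcp_rot: [0.001, 0.742, 0.671, 0.001]
force: [0.9, -0.3, -0.5]
gripper_width: 17.4
```

```bash
python3 s.py; python3 -c "
from h import *
im=imaging.grab_frame('side'); cv2.imwrite('pics/side_s.png',im);crop(im,300,140,350,180,15,'s1.png')"; python3 s.py
```

```text
21.3333 p [501.62 -35.91 191.78] fwd/lat 502.7 14.35 F fwd,lat,z 0.9 -0.18 -0.52 M 0.02 0.033 -0.047
21.3833 p [502.17 -36.03 192.58] fwd/lat 503.26 14.28 F fwd,lat,z 0.36 0.09 -1.15 M 0.02 -0.011 0.004
```

View pics/s1.png

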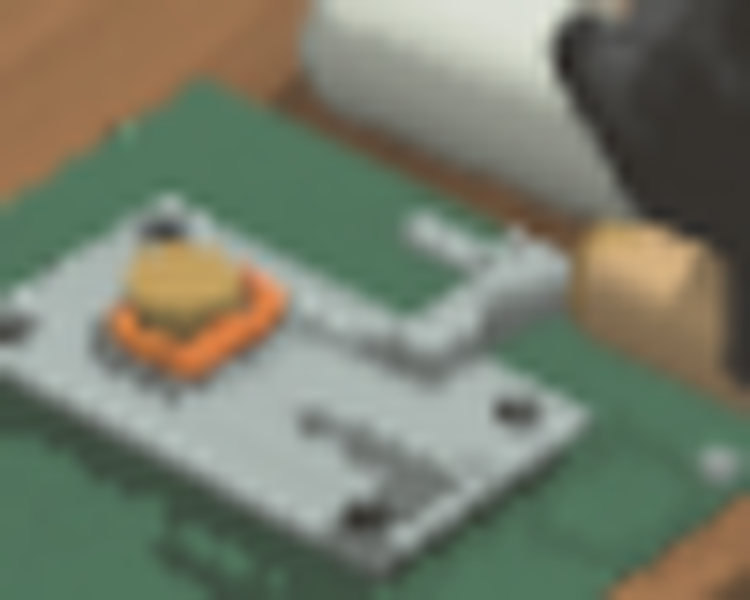

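Emit:
step_arm:
  grip: [-1,-1,-1,-1]
  offset:
    - [0,0,0]
    - [0,0,0]
    - [0,0,0]
    - [0,0,0]
  delta_rot:
    - [0,0,0]
    - [0,0,0]
    - [0,0,0]
    - [0,0,0]

```text
t: 21.72
position: [500.3, -35.6, 188.9]
tcp_rot: [-0.001, 0.741, 0.671, -0.0]
force: [0.2, 0.2, -1.2]
gripper_width: 17.9
```

```bash
python3 s.py
python3 - <<'E'
from plan import *
st=sensors.sense(); q=st['tcp_rot']; M=R.from_quat([*q[1:],q[0]]).as_matrix(); print(M.round(4)); y=np.arctan2(M[1,0],M[0,0]); print(y)
plan(st['position'],y,[472.9,352.4,190],1.236,20,-1)
E
```

```text
21.7167 p [500.34 -35.63 188.85] fwd/lat 501.39 14.5 F fwd,lat,z 0.22 0.25 -1.18 M -0.025 -0.034 0.044
[[ 9.96e-02  9.95e-01 -1.30e-03]
 [ 9.95e-01 -9.96e-02  3.00e-04]
 [ 2.00e-04 -1.30e-03 -1.00e+00]]
1.4710498177940845
{"grip": [-1, -1, -1, -1, -1], "offset": [[0.56, -0.1, -0.0], [1.13, -0.19, -0.01], [1.69, -0.31, -0.0], [2.25, -0.44, -0.01], [2.24, -0.46, -0.0]], "delta_rot": [[0, 0, 0.003], [0, 0, 0.007], [0, 0, 0.011], [0, 0, 0.014], [0, 0, 0.013]]}
{"grip": [-1, -1, -1, -1, -1], "offset": [[2.23, -0.5, -0.01], [2.23, -0.53, -0.01], [2.22, -0.55, -0.0], [2.21, -0.59, -0.01], [2.2, -0.62, -0.01]], "delta_rot": [[0, 0, 0.014], [0, 0, 0.014], [0, 0, 0.014], [0, 0, 0.014], [0, 0, 0.014]]}
{"grip": [-1, -1, -1, -1, -1], "offset": [[2.19, -0.65, -0.0], [2.19, -0.68, -0.01], [2.17, -0.71, -0.01], [2.17, -0.74, -0.0], [2.15, -0.77, -0.01]], "delta_rot": [[0, 0, 0.013], [0, 0, 0.014], [0, 0, 0.014], [0, 0, 0.014], [0, 0, 0.014]]}
{"grip": [-1, -1, -1, -1, -1], "offset": [[2.15, -0.8, -0.01], [2.13, -0.83, -0.0], [1.59, -0.64, -0.01], [1.06, -0.45, -0.0], [0.52, -0.22, -0.0]], "delta_rot": [[0, 0, 0.013], [0, 0, 0.014], [0, 0, 0.011], [0, 0, 0.007], [0, 0, 0.003]]}
[472.88368325 352.37566673 189.95270207] 1.2360498177940853 2.294035745144351
```

Emit:
step_arm:
  grip: [-1,-1,-1,-1,-1]
  offset:
    - [0.56,-0.1,0.0]
    - [1.13,-0.19,-0.01]
    - [1.69,-0.31,0.0]
    - [2.25,-0.44,-0.01]
    - [2.24,-0.46,0.0]
  delta_rot:
    - [0,0,0.003]
    - [0,0,0.007]
    - [0,0,0.011]
    - [0,0,0.014]
    - [0,0,0.013]

```text
t: 22.13
position: [494.6, 45.1, 189.3]
tcp_rot: [-0.0, 0.758, 0.652, -0.0]
force: [1.0, 1.2, -1.0]
gripper_width: 17.5
```

Emit:
step_arm:
  grip: [-1,-1,-1,-1,-1]
  offset:
    - [2.23,-0.5,-0.01]
    - [2.23,-0.53,-0.01]
    - [2.22,-0.55,0.0]
    - [2.21,-0.59,-0.01]
    - [2.2,-0.62,-0.01]
  delta_rot:
    - [0,0,0.014]
    - [0,0,0.014]
    - [0,0,0.014]
    - [0,0,0.014]
    - [0,0,0.014]

```text
t: 22.55
position: [486.3, 159.8, 189.8]
tcp_rot: [-0.0, 0.78, 0.626, -0.0]
force: [0.3, 0.2, -2.0]
gripper_width: 17.6
```

Emit:
step_arm:
  grip: [-1,-1,-1,-1,-1]
  offset:
    - [2.19,-0.65,0.0]
    - [2.19,-0.68,-0.01]
    - [2.17,-0.71,-0.01]
    - [2.17,-0.74,0.0]
    - [2.15,-0.77,-0.01]
  delta_rot:
    - [0,0,0.013]
    - [0,0,0.014]
    - [0,0,0.014]
    - [0,0,0.014]
    - [0,0,0.014]

```text
t: 22.97
position: [478.2, 273.9, 190.0]
tcp_rot: [-0.0, 0.801, 0.599, -0.0]
force: [0.8, -0.7, -0.5]
gripper_width: 17.8
```

Emit:
step_arm:
  grip: [-1,-1,-1,-1,-1]
  offset:
    - [2.15,-0.8,-0.01]
    - [2.13,-0.83,0.0]
    - [1.59,-0.64,-0.01]
    - [1.06,-0.45,0.0]
    - [0.52,-0.22,0.0]
  delta_rot:
    - [0,0,0.013]
    - [0,0,0.014]
    - [0,0,0.011]
    - [0,0,0.007]
    - [0,0,0.003]

```text
t: 23.38
position: [472.2, 354.2, 189.9]
tcp_rot: [-0.0, 0.815, 0.58, -0.0]
force: [-0.6, 0.5, -1.9]
gripper_width: 17.6
```

Emit:
step_arm:
  grip: [-1,-1,-1,-1,-1]
  offset:
    - [0,0,0]
    - [0,0,0]
    - [0,0,0]
    - [0,0,0]
    - [0,0,0]
  delta_rot:
    - [0,0,0]
    - [0,0,0]
    - [0,0,0]
    - [0,0,0]
    - [0,0,0]

```text
t: 23.8
position: [473.4, 351.5, 190.8]
tcp_rot: [0.0, 0.815, 0.579, 0.0]
force: [0.5, -0.8, -0.4]
gripper_width: 17.4
```

Run:
```python
from h import *
st=sensors.sense(); q=st['tcp_rot']; M=R.from_quat([*q[1:],q[0]]).as_matrix(); print(st['position'],np.arctan2(M[1,0],M[0,0]),M[2])
im=imaging.grab_frame('top'); cv2.imwrite('pics/top_t.png',im); crop(im,160,180,240,270,6,'t1.png'); crop(im,325,130,385,200,8,'t2.png')
im=imaging.grab_frame('side'); cv2.imwrite('pics/side_t.png',im); crop(im,295,140,345,180,15,'t3.png')
```

```text
[473.39947396 351.54409746 190.76233271] 1.2348871699877668 [-4.90231822e-05  1.31335713e-04 -9.99999990e-01]
```

View pics/t1.png

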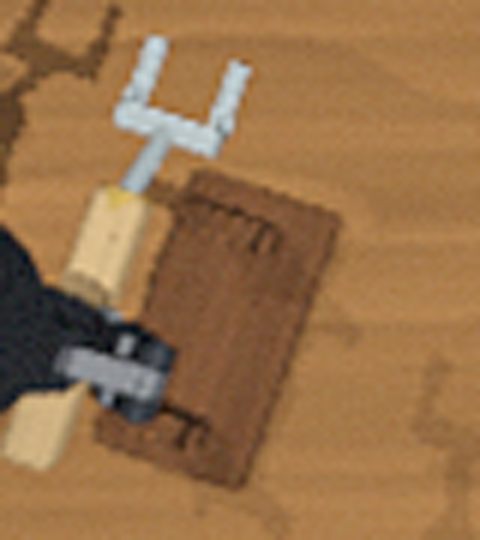

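View pics/t2.png

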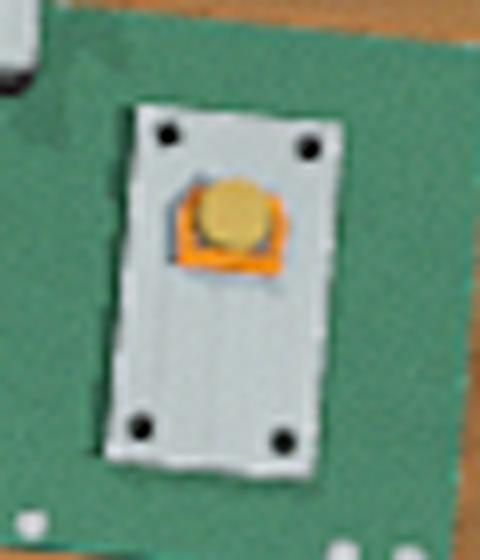

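View pics/t3.png

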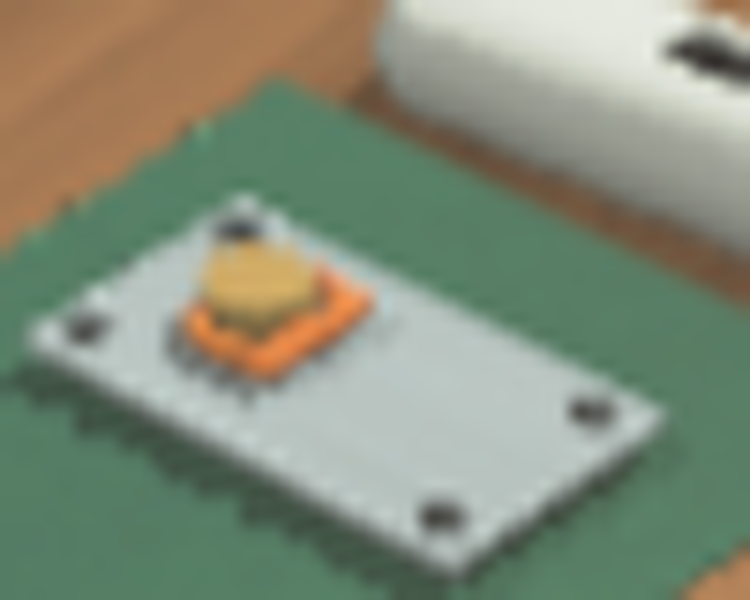

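Run:
```python
from plan import *
yaw=-.1; ex=np.array([np.cos(yaw),np.sin(yaw)]); ey=np.array([-np.sin(yaw),np.cos(yaw)])
for z in (136,138):
  P=onz('top',325+235/8,130+214/8,z+12.3)[:2]
  for n,(x,y,h) in dict(back=(228,273,7),left=(176,235,7),right=(288,240,7)).items():
    p=onz('top',325+x/8,130+y/8,z+h)[:2]-P; print(z,n,(p@ex).round(1),(p@ey).round(1))
yaw=1.235-np.pi/2; ex=np.array([np.cos(yaw),np.sin(yaw)]); ey=np.array([-np.sin(yaw),np.cos(yaw)])
tcp=np.array([473.2,351.8]); zu=190.6-23
f=lambda x,y,z:(lambda p:np.round([(p-tcp)@ex,(p-tcp)@ey],1))(onz('top',160+x/6,180+y/6,zu+z)[:2])
for n,a in dict(tipL=(145,38,3),tipR=(252,68,3),rearL=(114,115,5),rearR=(213,157,5),hL=(92,187,35),hR=(147,203,35),buttL=(3,455,35),buttR=(45,470,35)).items(): print(n,f(*a))
```

```text
136 back -16.5 0.1
136 left -6.6 16.2
136 right -5.1 -16.6
138 back -16.4 0.1
138 left -6.6 16.2
138 right -5.1 -16.6
tipL [104.9  22.1]
tipR [107.1 -19.5]
rearL [74.1 22.3]
rearR [ 71.1 -17.9]
hL [47.4 10.3]
hR [ 48.3 -10.3]
buttL [-52.1   6.8]
buttR [-52.3  -9.1]
```

Emit:
step_arm:
  grip: [-1,-1,-1,-1,-1]
  offset:
    - [0,0,0.5]
    - [0,0,1.0]
    - [0,0,1.5]
    - [0,0,2.0]
    - [0,0,2.0]
  delta_rot:
    - [0,0,0]
    - [0,0,0]
    - [0,0,0]
    - [0,0,0]
    - [0,0,0]

```text
t: 24.32
position: [473.2, 352.3, 119.4]
tcp_rot: [0.0, 0.815, 0.579, 0.0]
force: [0.0, 0.7, -2.3]
gripper_width: 17.7
```

Emit:
step_arm:
  grip: [-1,-1,-1,-1,-1]
  offset:
    - [0,0,1.8]
    - [0,0,1.5]
    - [0,0,0.9]
    - [0,0,0.4]
    - [0,0,0.2]
  delta_rot:
    - [0,0,0]
    - [0,0,0]
    - [0,0,0]
    - [0,0,0]
    - [0,0,0]

```text
t: 24.73
position: [472.5, 351.9, 71.3]
tcp_rot: [-0.0, 0.815, 0.579, -0.001]
force: [0.4, 1.5, -0.2]
gripper_width: 18.0
```

Emit:
step_arm:
  grip: [-1,-1,-1,-1,-1]
  offset:
    - [0,0,0]
    - [0,0,0]
    - [0,0,0]
    - [0,0,0]
    - [0,0,0]
  delta_rot:
    - [0,0,0]
    - [0,0,0]
    - [0,0,0]
    - [0,0,0]
    - [0,0,0]

```text
t: 25.15
position: [473.7, 352.7, 73.6]
tcp_rot: [0.0, 0.815, 0.579, 0.001]
force: [0.3, -0.2, -0.9]
gripper_width: 17.5
```

Run:
```python
from h import *
st=sensors.sense(); q=st['tcp_rot']; M=R.from_quat([*q[1:],q[0]]).as_matrix(); print(st['position'],st['force'],np.arctan2(M[1,0],M[0,0]))
im=imaging.grab_frame('side'); crop(im,200,230,320,350,5,'u1.png')
im=imaging.grab_frame('top'); crop(im,160,180,240,270,6,'u2.png')
st=sensors.sense(); print(st['position'])
```

```text
[473.74170458 352.6579692   73.56629367] [ 0.33234865 -0.16578313 -0.87788606] 1.2360696350550986
[473.49205812 352.48415956  73.15790215]
```

View pics/u1.png

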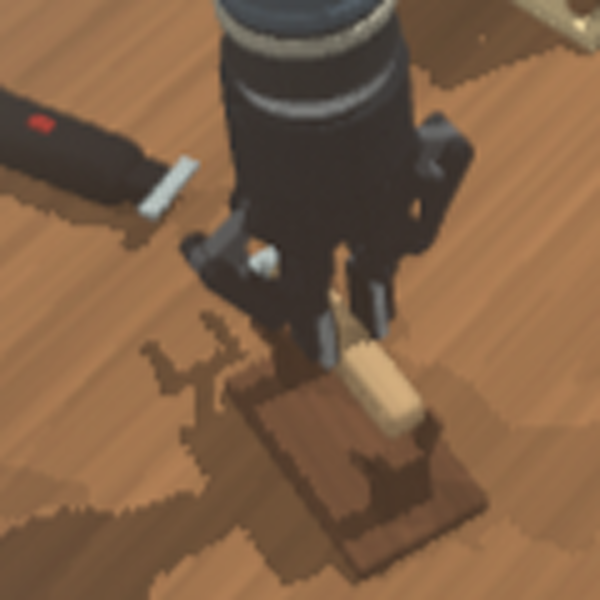

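View pics/u2.png

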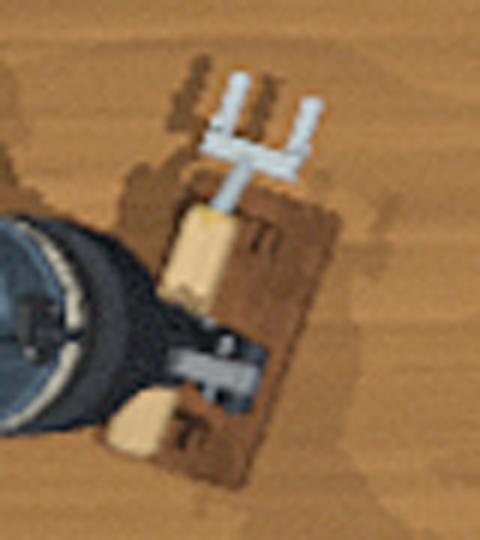

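Emit:
step_arm:
  grip: [-1,-1,-1,-1,-1]
  offset:
    - [0,0,0.3]
    - [0,0,0.4]
    - [0,0,0.4]
    - [0,0,0.3]
    - [0,0,0.2]
  delta_rot:
    - [0,0,0]
    - [0,0,0]
    - [0,0,0]
    - [0,0,0]
    - [0,0,0]

```text
t: 25.67
position: [472.6, 352.0, 55.5]
tcp_rot: [-0.0, 0.815, 0.579, -0.001]
force: [0.2, 0.4, -1.4]
gripper_width: 17.7
```

Emit:
step_arm:
  grip: [-1,-1,-1,-1,-1]
  offset:
    - [0,0,0.1]
    - [0,0,0.1]
    - [0,0,0.1]
    - [0,0,0]
    - [0,0,0]
  delta_rot:
    - [0,0,0]
    - [0,0,0]
    - [0,0,0]
    - [0,0,0]
    - [0,0,0]

```text
t: 26.08
position: [473.2, 352.3, 53.7]
tcp_rot: [0.0, 0.815, 0.579, 0.0]
force: [-0.0, -0.0, -0.8]
gripper_width: 17.8
```

```bash
python3 s.py
```

```text
26.0833 p [473.25 352.35  53.7 ] fwd/lat 435.71 397.83 F fwd,lat,z -0.03 -0.01 -0.84 M 0.027 0.06 0.027
```

Emit:
step_arm:
  grip: [-1,-1,-1,-1,-1]
  offset:
    - [0,0,0.06]
    - [0,0,0.06]
    - [0,0,0.06]
    - [0,0,0]
    - [0,0,0]
  delta_rot:
    - [0,0,0]
    - [0,0,0]
    - [0,0,0]
    - [0,0,0]
    - [0,0,0]

```text
t: 26.5
position: [473.1, 352.3, 51.7]
tcp_rot: [-0.0, 0.815, 0.579, -0.0]
force: [-0.4, -0.5, -1.0]
gripper_width: 17.6
```

```bash
python3 s.py
```

```text
26.5 p [473.12 352.26  51.73] fwd/lat 435.59 397.73 F fwd,lat,z -0.36 -0.59 -0.97 M 0.004 0.022 0.031
```

Emit:
step_arm:
  grip: [-1,-1,-1,-1,-1]
  offset:
    - [0,0,0.04]
    - [0,0,0.04]
    - [0,0,0.02]
    - [0,0,0]
    - [0,0,0]
  delta_rot:
    - [0,0,0]
    - [0,0,0]
    - [0,0,0]
    - [0,0,0]
    - [0,0,0]

```text
t: 26.92
position: [473.3, 352.4, 51.0]
tcp_rot: [-0.0, 0.815, 0.579, 0.0]
force: [0.6, 0.1, -0.3]
gripper_width: 17.6
```

```bash
python3 s.py
```

```text
26.9167 p [473.27 352.4   50.96] fwd/lat 435.72 397.89 F fwd,lat,z 0.58 0.18 -0.26 M 0.031 0.041 -0.054
```

Emit:
step_arm:
  grip: [-1,-1,-1,-1]
  offset:
    - [0,0,0.03]
    - [0,0,0.03]
    - [0,0,0]
    - [0,0,0]
  delta_rot:
    - [0,0,0]
    - [0,0,0]
    - [0,0,0]
    - [0,0,0]

```text
t: 27.25
position: [473.3, 352.4, 50.8]
tcp_rot: [-0.0, 0.815, 0.579, 0.0]
force: [-1.5, -0.3, 3.0]
gripper_width: 17.8
```

```bash
python3 s.py
```

```text
27.25 p [473.32 352.43  50.83] fwd/lat 435.77 397.92 F fwd,lat,z -1.5 -0.44 3.03 M -0.126 0.296 -0.044
```

Emit:
step_arm:
  grip: [-0.6,-0.4,-0.2,0.1,0.4]
  offset:
    - [0,0,0]
    - [0,0,0]
    - [0,0,0]
    - [0,0,0]
    - [0,0,0]
  delta_rot:
    - [0,0,0]
    - [0,0,0]
    - [0,0,0]
    - [0,0,0]
    - [0,0,0]

```text
t: 27.67
position: [473.1, 352.1, 49.8]
tcp_rot: [0.0, 0.815, 0.579, -0.0]
force: [-0.3, 0.6, 1.0]
gripper_width: 57.5
```

Emit:
step_arm:
  grip: [0.6,0.6,0.6,0.6,0.6]
  offset:
    - [0,0,0]
    - [0,0,0]
    - [0,0,0]
    - [0,0,0]
    - [0,0,0]
  delta_rot:
    - [0,0,0]
    - [0,0,0]
    - [0,0,0]
    - [0,0,0]
    - [0,0,0]

```text
t: 28.08
position: [473.2, 352.3, 50.2]
tcp_rot: [0.0, 0.815, 0.579, 0.0]
force: [-0.5, -0.1, 0.0]
gripper_width: 68.5
```

Emit:
step_arm:
  grip: [0.6,0.6,0.6,0.6,0.6]
  offset:
    - [0,0,-0.4]
    - [0,0,-0.8]
    - [0,0,-1.2]
    - [0,0,-2.0]
    - [0,0,-2.5]
  delta_rot:
    - [0,0,0]
    - [0,0,0]
    - [0,0,0]
    - [0,0,0]
    - [0,0,0]

```text
t: 28.5
position: [472.3, 351.8, 119.4]
tcp_rot: [-0.0, 0.815, 0.579, -0.001]
force: [0.1, 0.7, -0.8]
gripper_width: 68.7
```

Emit:
step_arm:
  grip: [0.6,0.6,0.6,0.6,0.6]
  offset:
    - [0,0,-2.5]
    - [0,0,-2.5]
    - [0,0,-2]
    - [0,0,-1]
    - [0,0,-0.5]
  delta_rot:
    - [0,0,0]
    - [0,0,0]
    - [0,0,0]
    - [0,0,0]
    - [0,0,0]

```text
t: 28.92
position: [474.4, 353.0, 208.0]
tcp_rot: [0.0, 0.815, 0.579, 0.003]
force: [-0.4, -0.2, -0.1]
gripper_width: 68.3
```

Emit:
step_arm:
  grip: [0.6,0.6,0.6,0.6,0.6]
  offset:
    - [-1,-1,0]
    - [-2,-2,0]
    - [-2.5,-2.5,0]
    - [-2,-2,0]
    - [-1,-1,0]
  delta_rot:
    - [0,0,0]
    - [0,0,0]
    - [0,0,0]
    - [0,0,0]
    - [0,0,0]

```text
t: 29.33
position: [361.6, 298.4, 203.3]
tcp_rot: [-0.0, 0.815, 0.58, -0.002]
force: [-0.3, 0.0, 0.5]
gripper_width: 68.3
```

Emit:
step_arm:
  grip: [0.6,0.6,0.6,0.6,0.6]
  offset:
    - [0,0,0]
    - [0,0,0]
    - [0,0,0]
    - [0,0,0]
    - [0,0,0]
  delta_rot:
    - [0,0,0]
    - [0,0,0]
    - [0,0,0]
    - [0,0,0]
    - [0,0,0]

```text
t: 29.75
position: [365.7, 300.2, 203.8]
tcp_rot: [0.0, 0.815, 0.579, -0.0]
force: [-0.9, 0.0, 0.6]
gripper_width: 68.5
```

Run:
```python
from h import *
im=imaging.grab_frame('top'); cv2.imwrite('pics/top_v.png',im); 
im2=imaging.grab_frame('side'); cv2.imwrite('pics/side_v.png',im2)
a=cv2.resize(im[180:270,160:240],(400,450),interpolation=cv2.INTER_CUBIC); b=cv2.resize(im2[260:350,225:305],(400,450),interpolation=cv2.INTER_CUBIC)
cv2.imwrite('pics/v1.png',np.hstack([a,b]))
```

```text
(no output)
```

View pics/v1.png

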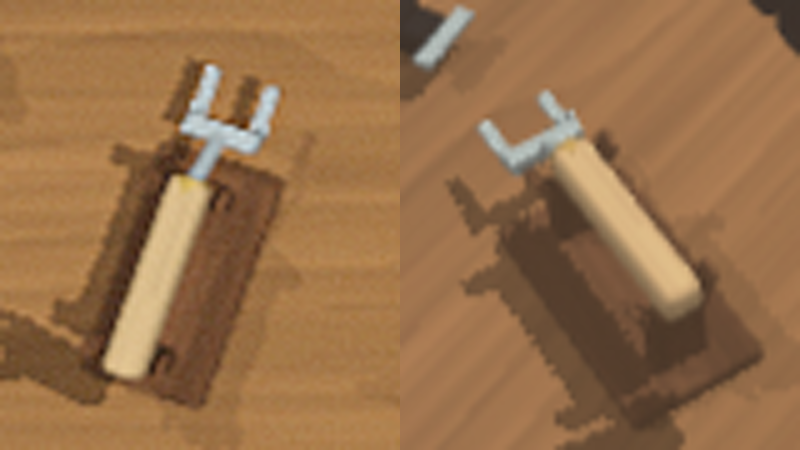

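View pics/top_v.png

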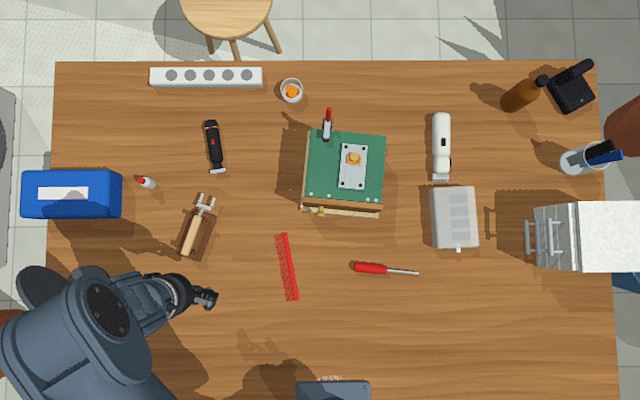

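View pics/side_v.png

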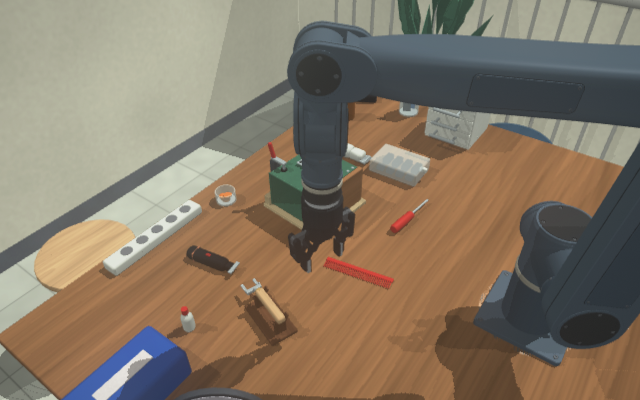

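The fork lies in its stand as it did at the start, with the butt at crop (127,370), matching the first picture. The clip is on the pin at (353,158) and nothing else has moved. Handing in.

```bash
python3 -c "
from h import *
print(sensors.sense()['t'], sensors.sense()['dq'].round(3)); print(ticket.hand_in())"
```

```text
29.85 [ 0.002 -0.007 -0.003  0.001 -0.001 -0.001]
the job is handed in; nothing more can be done
None
```

The clip is on the pin in its groove, the fork is back in its stand, and I handed the job in at about 29.9 s.

- **Plate and pin contact:** I lowered the prongs until they touched the plate at about 2–3 N, then slid forward until the clip's mouth met the pin. There I corrected the side position by feel, a few tenths of a millimetre.
- **Snap:** The push peaked at about 8 N in the readings between moves. Past the widest point the force dropped, then climbed steeply to about 10 N with almost no movement, which I took as fully home. The leaning on the plate stayed around 6 N at most.
- **Clip check:** The last enlarged view from above, after I drew the fork off, shows the clip's back 16.5 mm behind the pin's axis. The nominal value is 17 mm, and the clip is centred to about 0.2 mm.
- **Fork and table:** In the final pictures the fork's butt is within half a pixel (about 1 mm) of where it started. The other objects look unmoved and the arm was clear and still.

**Disagreements:** The side camera put the pin about 3 mm off to one side of the clip, while the top camera put it nearly centred. The contact forces agreed with the top camera. The clip also met the pin about 2–3 mm farther on than I had worked out from the pictures. That fits the pictures I took after the lift, which showed the fork gripped about 3 mm farther back than nominal.

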